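# Seat a tube block on the drive of a lab shaker and start it

## Task

Put the round aluminium tube block into the well of the shaker and work it round, gently, until its underside drops over the drive cross and it sits fully home; then press the green start button, and only then. Never load the shaker through the block with more than about 40 N, and leave the bottle, the jar and the tube rack where they are.

Things in the scene. Friction and masses are not known exactly. Their poses are not given: they have to be found in the camera images.
- block: Loose aluminium tube block, about 0.36 kg, upright: disc 62 mm in diameter, 45 mm tall, eight dark tube holes in its top. A cross of two slots, 9 mm wide and 9 mm deep, is cut across its underside along the block's x and y axes, so it fits the drive cross in any of four quarter turns. Origin: centre of the underside, z up.
- block_post (a point): Middle of the black lifting post to grip, standing on the centre of the block's top: square, 18 x 18 mm, 36 mm tall (45 to 81 mm above the block's underside; this point is at 63 mm), faces square to the block's x and y axes.
- shaker: Fixed bench shaker, white and grey, 240 mm (x) by 200 mm (y) by 90 mm tall; origin centre of the underside; screen and button towards its -x. In its top is a round well, 65 mm in diameter, 40 mm deep, 2 mm chamfer, centred 35 mm to +x of the origin. The seated block's top stands 5 mm above the housing, its post 41 mm.
- well_floor (a point): Centre of the well's floor, 50 mm above the bench, where a brass drive cross stands: two bars 54 x 6 mm, 6 mm high, held firm. Its angle is different each time (anything) and is NOT reported here. Off the cross the block rests 6 mm high; turned to match within about 3 degrees it drops by its own weight if not held up. Home: underside at this height.
- well_mouth (a point): Centre of the well's mouth in the housing's top, 90 mm above the bench.
- start_top (a point): Centre of the top of the round green start button (26 mm in diameter) on the housing's top near the front; it is pressed straight down.
- start (a joint): Travel of the start button in m: 0 up, 0.006 fully down; a spring, about 5 N fully down, and it springs back.
- bottle: Bystander: loose white bottle, 52 mm in diameter, 98 mm tall, blue cap. Origin centre of the underside.
- jar: Bystander: loose white jar, 54 mm in diameter, 75 mm tall, red cap. Origin centre of the underside.
- rack: Bystander: loose pink tube rack 75 x 115 mm, 66 mm tall with its tubes. Origin centre of the underside.

How it is judged:
By the outcome, as a careful person would: the job done as asked, in the order asked, and still so for the second after the job is handed in, with the robot touching nothing.
It also fails if it takes over 61 s, if anything falls off the work surface, if the arm or the gripper's body presses on something with over 40 N, if the wrist force passes 120 N, or if a joint passes its speed limit or range.

## Robot

A 6-joint arm with a two-finger parallel gripper is mounted at the origin on the work surface. World frame = base frame: x ahead of the robot, y to its left, z up, the work surface at z = 0. Lengths are in mm, angles in rad, forces in N, time in s.
With the tool pointing down it reaches from about 275 to 1000 mm from the base axis. Payload 8.4 kg.
Tool frame: the origin (TCP) lies between the finger pads; the fingertips stand r.nose_length ahead of it and the grasp point (between the pads) lies 8 mm behind it (r.nose_length is the distance from the TCP to the fingertips, in mm); y points along the fingers, x is the direction in which the jaws open and shut, and the axes are right-handed (so a half turn about y gives the same grasp; the last joint's range is limited). The gripper opens to 85 mm and grips with 20 to 120 N. Pads are 22 mm wide; open, the fingers measure 114 mm over their backs; the gripper's body (76 mm by 85 mm) begins 54 mm behind the grasp point. The pads swing forward as they close: fully open they stand 13 mm farther back than shut.
Start: joints at [1.208, 0.353, 1.633, -0, 1.155, -0.002], TCP at [220.638, 584.762, 206.481] pointing down, gripper open.
Joint ranges: [-2.63, 2.63], [-0.92, 2.1], [0.06, 2.66], [-1.3, 4.44], [0, 2.69], [-3.02, 3.02]. Speed limits (rad/s): [2.22, 2.22, 2.79, 3.14, 3.14, 3.14].

## Interface

Orientations are given as [roll, pitch, yaw] about the fixed x, y, z axes, in that order (R = Rz(yaw) Ry(pitch) Rx(roll)).
In Python, from rig import r, cams, order gives the robot as it stands. The module is installed in compiled form; this text tells all that it offers.
- The arm moves only by the shell command python3 -m crank 'ROWS' [FORCE]. ROWS is JSON, a list of rows, each a list of 7 numbers: the turn, a rotation vector about the tool's x, y, z in degrees, then the shift along the tool's x, y, z in cm, then the opening, from -1 (shut) to 1 (fully open). A call has exactly 10 rows; each row shifts and turns the pose as measured when the row begins, along the tool's axes as they then stand; what a row does not reach is not made up. A row lasts 1/12 s, in which the tool goes at most 41.7 mm and 7.16 degrees, less where a joint would pass 70% of its speed; a pose out of reach is approached as far as the arm can. A call with a gripper value outside its range is refused whole. The fingers move at their own pace and stop on an object; FORCE is the grip in N (left out, the last holds). Time passes only in rows, so rows that do not move let the fingers close, or fill a call up. It gives the time, the measured TCP pose, the force and the opening at its end, in the units of the state.
- r.sense(): the state, without advancing time (a new reading comes with each control period).
- cams.grab_frame(name): name is "scene" or "top" or "wrist"; returns the picture (480x640x3 uint8, blue, green, red); there is no depth.
- cams.camera_info(name): a dict with "intrinsics" (3x3 intrinsics, pixels), "view" (4x4, takes a point from world to camera coordinates); the wrist camera has in their place "hand_eye" (4x4, takes a point from camera to tool coordinates, whose origin is the TCP and whose axes are the tool frame's). Camera axes: x right, y up, looking along -z (the intrinsics and any distortion apply to the point x, -y, -z); pixel columns grow to the right and rows downward; lengths in mm; the calibration is good to about 2 mm. A picture is of the moment at which its call begins: read the wrist's pose just before it. camera_info takes no time and is no camera call.
- order.sign_off(): hands the job in, once; it reports no verdict.
The state is a dict: "clock": time; "qpos": joint angles; "qvel": joint speeds; "joint_efforts": joint torques, N m; "eef_pos": TCP position; "tcp_rot": TCP orientation; "contact_force": force on the tool from outside, world axes, zero at the start; "wrist_torque": the same for the moment, N m; "opening": opening from 0.0 (shut) to 1.0 (fully open).
Only numpy, scipy, OpenCV 4.12 (cv2) and the standard library are available. Lean on these libraries where they do the work, as an engineer would, in place of code of your own. Each camera call takes 0.05 s, during which the arm holds its last target.

## Working session

There is one attempt and no reset: what is moved stays moved. The work goes in short steps, Python scripts to look and compute and a shell command to move; the robot and the scene stay as the last step left them, time stands still between calls to the robot, and variables do not carry over. Pictures are saved under pics/ and viewed, and the job is handed in when it is done.

```bash
mkdir -p pics
python3 - <<'E'
from rig import r,cams,order
import cv2,json
print(r.sense(), r.nose_length)
for n in ["scene","top","wrist"]:
    print(n,cams.camera_info(n))
    cv2.imwrite(f"pics/{n}0.png",cams.grab_frame(n))
E
```

```text
{'clock': 0.0, 'qpos': array([ 1.20762837e+00,  3.53657739e-01,  1.63414661e+00, -1.16768192e-05,
        1.15519248e+00, -2.39861327e-03]), 'qvel': array([-2.06974762e-03, -4.74942065e-04,  1.00653062e-03,  6.22932163e-04,
        6.94576444e-06, -4.92100887e-04]), 'joint_efforts': array([ 4.55998861e-04, -6.05255485e+01, -3.42073417e+01,  1.45182707e-04,
        9.42239247e-03, -4.64946515e-05]), 'eef_pos': array([220.44073173, 584.28206564, 205.75037546]), 'tcp_rot': array([-1.57080363e+00,  1.40419968e-03,  1.21003170e+00]), 'contact_force': array([ 0.02188164, -0.08483455,  0.04097056]), 'wrist_torque': array([-0.0398607 ,  0.00321707, -0.05567196]), 'opening': 1.0006480055710232} 11.0
scene {'intrinsics': array([[613.1065722 ,   0.        , 320.30557734],
       [  0.        , 613.1065722 , 236.12249972],
       [  0.        ,   0.        ,   1.        ]]), 'view': array([[-8.94530880e-01,  4.46922734e-01, -8.63570748e-03,
         5.20687419e+02],
       [-3.18515782e-01, -6.23727563e-01,  7.13800829e-01,
         8.63397447e+01],
       [ 3.13627489e-01,  6.41267493e-01,  7.0
[... 479 characters left out ...]
      [-1.53915877e-01, -2.45682737e-02,  9.87778468e-01,
        -9.29598556e+02],
       [ 0.00000000e+00,  0.00000000e+00,  0.00000000e+00,
         1.00000000e+00]])}
wrist {'intrinsics': array([[336.56175904,   0.        , 319.15121736],
       [  0.        , 336.56175904, 244.50594919],
       [  0.        ,   0.        ,   1.        ]]), 'hand_eye': array([[ 9.99999967e-01, -1.17930256e-04,  2.29257565e-04,
        -2.01385306e-01],
       [ 2.52781055e-04,  2.73702896e-01, -9.61814255e-01,
        -1.68696887e+02],
       [ 5.06785416e-05,  9.61814281e-01,  2.73702917e-01,
         6.93233356e+01],
       [ 0.00000000e+00,  0.00000000e+00,  0.00000000e+00,
         1.00000000e+00]])}
```

View pics/scene0.png

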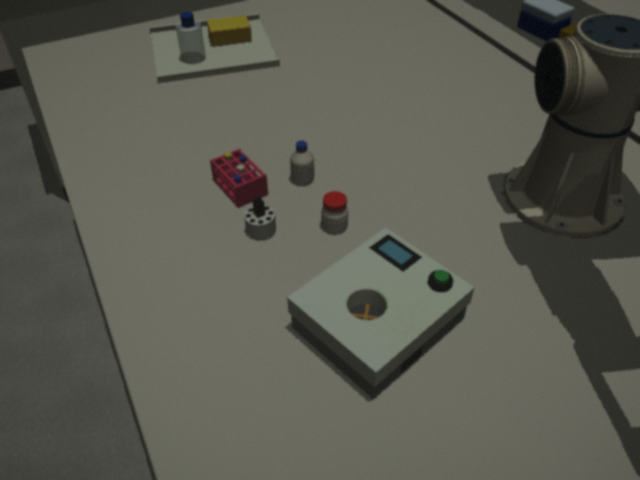

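View pics/top0.png

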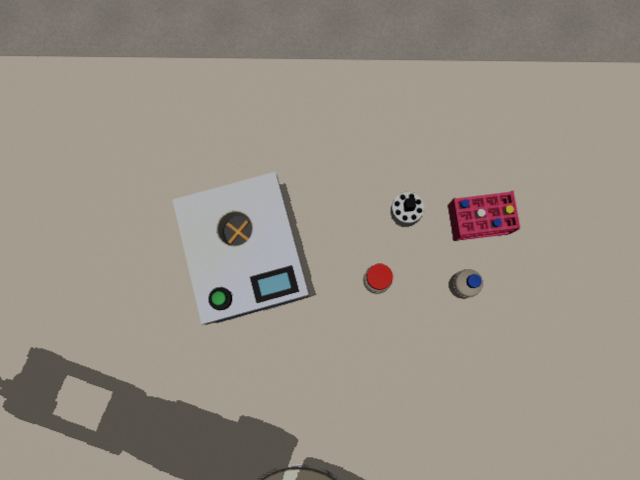

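View pics/wrist0.png

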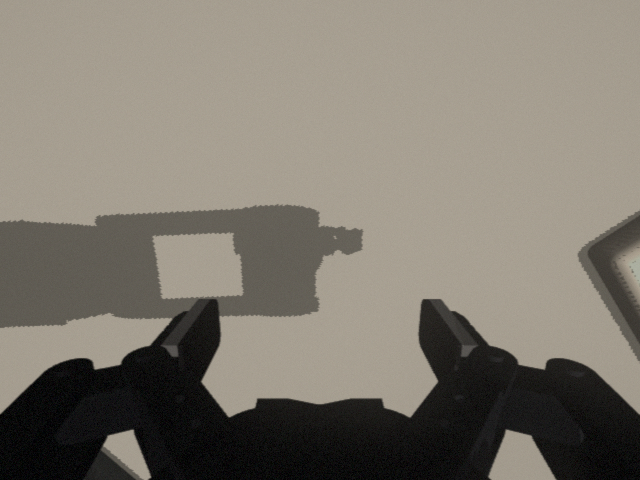

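The scene view shows the shaker at (380,305), the block at (260,222) beside the rack, and the jar at (335,212). In the top view the well is at (235,230), the button at (219,298), the block at (408,208), the jar at (380,277), the bottle at (468,283) and the rack at (486,215). I'll zoom in on the details next.

```bash
cat > h.py <<'E'
from rig import r,cams,order
import cv2,numpy as np
from scipy.spatial.transform import Rotation as Ro
def ray(name,uv,pose=None):
    ci=cams.camera_info(name);K=ci["intrinsics"]
    d=np.array([(uv[0]-K[0,2])/K[0,0],-(uv[1]-K[1,2])/K[1,1],-1.])
    if name=="wrist":
        T=np.eye(4);T[:3,:3]=Ro.from_euler('xyz',pose[1]).as_matrix();T[:3,3]=pose[0]
        M=T@ci["hand_eye"]
    else: M=np.linalg.inv(ci["view"])
    return M[:3,3],M[:3,:3]@d
def atz(name,uv,z,pose=None):
    o,d=ray(name,uv,pose);return o+d*(z-o[2])/d[2]
def proj(name,p,pose=None):
    ci=cams.camera_info(name);K=ci["intrinsics"]
    if name=="wrist":
        T=np.eye(4);T[:3,:3]=Ro.from_euler('xyz',pose[1]).as_matrix();T[:3,3]=pose[0]
        V=np.linalg.inv(T@ci["hand_eye"])
    else: V=ci["view"]
    c=V@np.append(p,1.)
    return np.array([K[0,0]*c[0]/-c[2]+K[0,2],K[1,1]*-c[1]/-c[2]+K[1,2]])
E
python3 - <<'E'
from h import *
np.set_printoptions(precision=1,suppress=True)
for n,uv,z in [("well",(235,230),90),("btn",(219,298),95),("blocktop",(408,208),45),("post",(411,204),81),("jar",(380,277),75),("bottle",(475,281),98),("rack",(486,213),50)]:
    print(n,atz("top",uv,z))
print("corners",[atz("top",c,90)[:2] for c in [(174,198),(276,174),(307,296),(204,322)]])
im=cv2.imread("pics/top0.png")
a=cv2.resize(im[170:330,165:315],None,fx=4,fy=4,interpolation=3)[:600];cv2.imwrite("pics/t_sh.png",a)
b=cv2.resize(im[180:245,370:450],None,fx=9,fy=9,interpolation=3);cv2.imwrite("pics/t_bl.png",b)
E
```

```text
well [557.8 126.7  90. ]
btn [431.5 148.3  95. ]
blocktop [ 616.6 -198.8   45. ]
post [ 615.4 -199.2   81. ]
jar [ 477.8 -142.7   75. ]
bottle [ 471.7 -310.    98. ]
rack [ 608.2 -347.4   50. ]
corners [array([616.7, 244.5]), array([666.5,  54.8]), array([438.9, -10. ]), array([388.1, 174.2])]
```

View pics/t_sh.png

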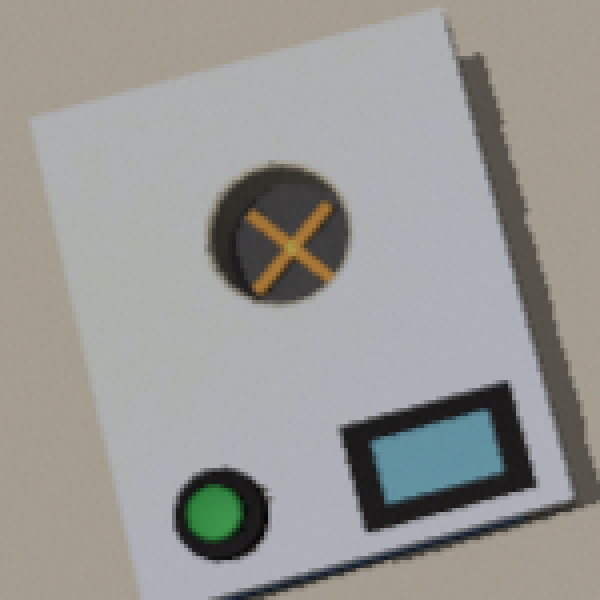

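View pics/t_bl.png

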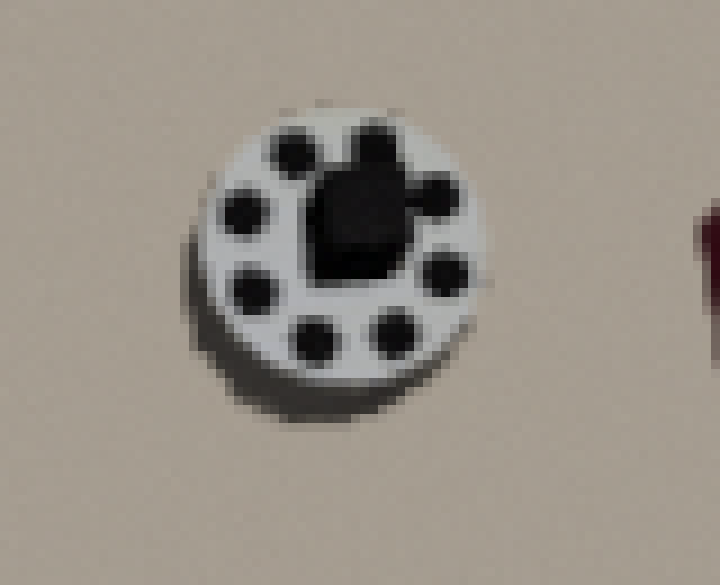

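Run:
```python
from h import *
np.set_printoptions(precision=2,suppress=True)
f=lambda c,s,o:((np.array(c)+.5)/s-.5+np.array(o))
S=lambda c,z:atz("top",f(c,4,(165,170)),z)
B=lambda c,z:atz("top",f(c,9,(370,180)),z)
print("well",S((280,233.5),90)); print("cross",S((291.5,246.5),56)); print("btn",S((215,513),98))
for a,b in [((248,212),(332,282)),((328,207),(260,292))]:
    p,q=S(a,56),S(b,56); d=p-q; print("bar",np.degrees(np.arctan2(d[1],d[0])),np.linalg.norm(d),(p+q)/2)
a,b=S((31,118),90),S((441,8),90); d=b-a; print("edge +x, len",np.linalg.norm(d),"dir deg",np.degrees(np.arctan2(d[1],d[0])),a,b)
H=np.array([B(c,45)[:2] for c in [(293,153),(376,143),(438,194),(446,273),(396,332),(316,342),(254,291),(243,212)]])
c=H.mean(0); v=H-c; print("block",c,np.linalg.norm(v,axis=1)); an=np.degrees(np.arctan2(v[:,1],v[:,0])); print(an, np.degrees(np.angle(np.mean(np.exp(1j*np.radians(an*8)))))/8)
print("disc",B((342,247),45),"post",B((366,207),81))
# scene check
for n,p in [("well",S((280,233.5),90)),("btn",S((215,513),98)),("post",np.append(c,81))]: print(n,proj("scene",p))
```

```text
well [561.57 127.61  90.  ]
cross [562.17 128.75  56.  ]
btn [431.51 148.79  98.  ]
bar 51.60611050107585 53.75897034011546 [561.96 129.52  56.  ]
bar -36.07186429173796 52.079316663654815 [560.79 127.43  56.  ]
edge +x, len 198.61436309072758 dir deg -73.43760350885258 [614.45 247.45  90.  ] [671.07  57.07  90.  ]
block [ 619.62 -198.68] [22.62 23.18 22.86 22.53 22.39 23.   22.54 22.88]
[  29.71  -16.79  -61.02 -106.49 -151.09  164.06  119.56   73.95] -16.013129329667976
disc [ 618.57 -197.98   45.  ] post [ 618.14 -197.74   81.  ]
well [366.02 302.23]
btn [440.49 280.48]
post [257.31 199.92]
```

Run:
```python
import cv2
im=cv2.imread("pics/scene0.png")
cv2.imwrite("pics/s_sh.png",cv2.resize(im[225:395,280:480],None,fx=4,fy=4,interpolation=3)[:600])
cv2.imwrite("pics/s_bl.png",cv2.resize(im[190:245,235:285],None,fx=10,fy=10,interpolation=3))
```

```text
(no output)
```

View pics/s_sh.png

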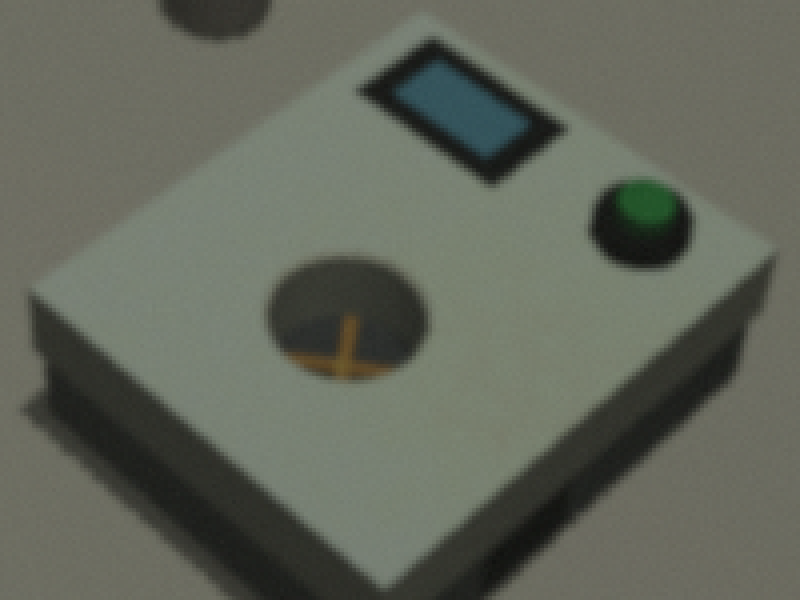

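View pics/s_bl.png

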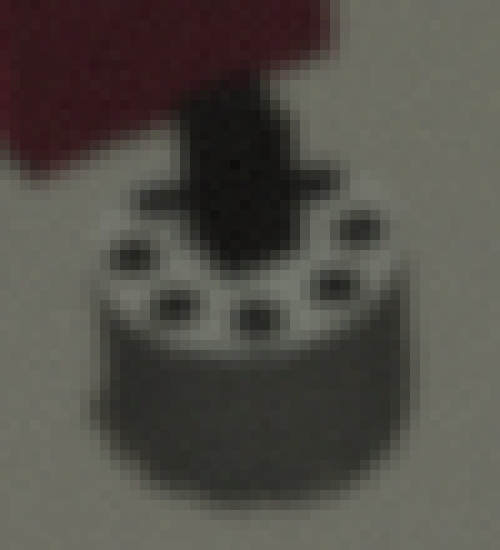

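```bash
cat >> h.py <<'E'
def plan(target,yawdeg,n,open_=1):
    """per-row numbers for n rows at constant world velocity & yaw rate; prints in tens"""
    s=r.sense(); p=s["eef_pos"]; y0=np.degrees(s["tcp_rot"][2]); d=(np.array(target)-p)/n; dy=((yawdeg-y0+180)%360-180)/n
    for i in range(n):
        a=np.radians(y0+dy*i); x=d[0]*np.cos(a)+d[1]*np.sin(a); z=-d[0]*np.sin(a)+d[1]*np.cos(a)
        print([0,round(-dy,2),0,round(x/10,2),round(-d[2]/10,2),round(z/10,2),open_],end=",\n" if i%10!=9 else "\n--\n")
E
python3 - <<'E'
from h import *
plan((500,60,230),6.5,20)
E
```

```text
[0, np.float64(3.14), 0, np.float64(-1.96), np.float64(-0.12), np.float64(-2.23), 1],
[0, np.float64(3.14), 0, np.float64(-1.83), np.float64(-0.12), np.float64(-2.34), 1],
[0, np.float64(3.14), 0, np.float64(-1.7), np.float64(-0.12), np.float64(-2.43), 1],
[0, np.float64(3.14), 0, np.float64(-1.57), np.float64(-0.12), np.float64(-2.52), 1],
[0, np.float64(3.14), 0, np.float64(-1.43), np.float64(-0.12), np.float64(-2.61), 1],
[0, np.float64(3.14), 0, np.float64(-1.28), np.float64(-0.12), np.float64(-2.68), 1],
[0, np.float64(3.14), 0, np.float64(-1.13), np.float64(-0.12), np.float64(-2.75), 1],
[0, np.float64(3.14), 0, np.float64(-0.98), np.float64(-0.12), np.float64(-2.8), 1],
[0, np.float64(3.14), 0, np.float64(-0.83), np.float64(-0.12), np.float64(-2.85), 1],
[0, np.float64(3.14), 0, np.float64(-0.67), np.float64(-0.12), np.float64(-2.9), 1]
--
[0, np.float64(3.14), 0, np.float64(-0.51), np.float64(-0.12), np.float64(-2.93), 1],
[0, np.float64(3.14), 0, np.float64(-0.35), np.float64(-0.12), np.float64(-2.95), 1],
[0, np.float64(3.14), 0, np.float64(-0.19), np.float64(-0.12), np.float64(-2.97), 1],
[0, np.float64(3.14), 0, np.float64(-0.02), np.float64(-0.12), np.float64(-2.97), 1],
[0, np.float64(3.14), 0, np.float64(0.14), np.float64(-0.12), np.float64(-2.97), 1],
[0, np.float64(3.14), 0, np.float64(0.3), np.float64(-0.12), np.float64(-2.96), 1],
[0, np.float64(3.14), 0, np.float64(0.46), np.float64(-0.12), np.float64(-2.93), 1],
[0, np.float64(3.14), 0, np.float64(0.62), np.float64(-0.12), np.float64(-2.9), 1],
[0, np.float64(3.14), 0, np.float64(0.78), np.float64(-0.12), np.float64(-2.87), 1],
[0, np.float64(3.14), 0, np.float64(0.94), np.float64(-0.12), np.float64(-2.82), 1]
--
```

```bash
sed -i 's/round(-dy,2)/float(round(-dy,1))/; s/round(x\/10,2)/float(round(x\/10,2))/; s/round(-d\[2\]\/10,2)/float(round(-d[2]\/10,2))/; s/round(z\/10,2)/float(round(z\/10,2))/' h.py
python3 -m crank '[[0,3.1,0,-1.96,-0.1,-2.23,1],[0,3.1,0,-1.83,-0.1,-2.34,1],[0,3.1,0,-1.7,-0.1,-2.43,1],[0,3.1,0,-1.57,-0.1,-2.52,1],[0,3.1,0,-1.43,-0.1,-2.6,1],[0,3.1,0,-1.28,-0.1,-2.7,1],[0,3.1,0,-1.13,-0.1,-2.75,1],[0,3.1,0,-1,-0.1,-2.8,1],[0,3.1,0,-0.8,-0.1,-2.85,1],[0,3.1,0,-0.7,-0.1,-2.9,1]]'
python3 - <<'E'
from h import *
plan((500,60,230),6.5,10)
E
```

```text
clock: 0.98
eef_pos: [360.1, 314.0, 213.2]
tcp_rot: [-1.571, 0.004, 0.653]
contact_force: [0.8, 0.0, 0.6]
opening: 0.997
[0, 3.1, 0, -0.43, -0.17, -2.87, 1],
[0, 3.1, 0, -0.28, -0.17, -2.89, 1],
[0, 3.1, 0, -0.12, -0.17, -2.9, 1],
[0, 3.1, 0, 0.04, -0.17, -2.9, 1],
[0, 3.1, 0, 0.19, -0.17, -2.89, 1],
[0, 3.1, 0, 0.35, -0.17, -2.88, 1],
[0, 3.1, 0, 0.5, -0.17, -2.86, 1],
[0, 3.1, 0, 0.66, -0.17, -2.82, 1],
[0, 3.1, 0, 0.81, -0.17, -2.78, 1],
[0, 3.1, 0, 0.96, -0.17, -2.74, 1]
--
```

```bash
python3 -m crank '[[0,3.1,0,-0.43,-0.2,-2.87,1],[0,3.1,0,-0.28,-0.2,-2.89,1],[0,3.1,0,-0.12,-0.2,-2.9,1],[0,3.1,0,0.04,-0.2,-2.9,1],[0,3.1,0,0.2,-0.2,-2.9,1],[0,3.1,0,0.35,-0.2,-2.9,1],[0,3.1,0,0.5,-0.2,-2.86,1],[0,3.1,0,0.66,-0.2,-2.82,1],[0,3.1,0,0.8,-0.2,-2.78,1],[0,1,0,0.5,0,-1.2,1]]'
python3 - <<'E'
from h import *
import pickle
s=r.sense(); print(s["eef_pos"],s["tcp_rot"],s["qvel"].round(3)); pickle.dump((s["eef_pos"],s["tcp_rot"]),open("w1.pkl","wb"))
im=cams.grab_frame("wrist");cv2.imwrite("pics/w1.png",im)
E
```

```text
clock: 1.82
eef_pos: [494.2, 56.3, 232.0]
tcp_rot: [-1.574, 0.003, 0.119]
contact_force: [-0.4, -0.2, 0.3]
opening: 0.998
[494.18272688  56.32773368 231.96965359] [-1.57400988  0.00328004  0.1191986 ] [-0.295  0.104 -0.108  0.019  0.018 -0.089]
```

View pics/w1.png

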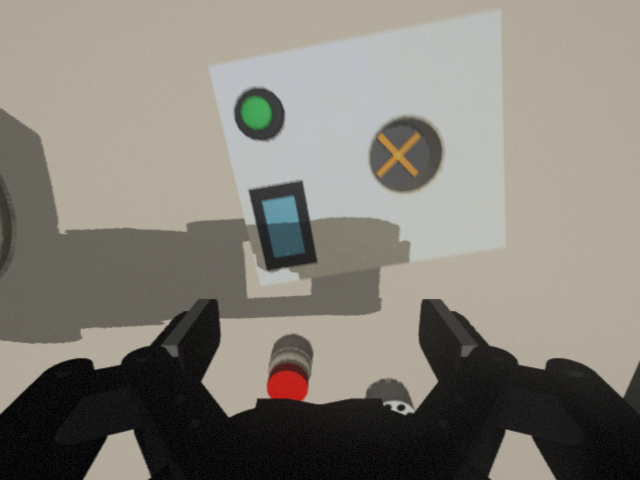

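The wrist view shows the whole shaker: well centred near (406,154), cross at (399,156), button at (257,112). The arm was still moving in that frame, so I'll take another while it stands still and zoom in.

Run:
```python
from h import *
import pickle
s=r.sense(); print(s["eef_pos"],s["tcp_rot"],s["qvel"].round(3))
for _ in range(3):
    s=r.sense(); im=cams.grab_frame("wrist")
print(s["eef_pos"],s["tcp_rot"],s["qvel"].round(3), r.sense()["clock"])
pickle.dump((s["eef_pos"],s["tcp_rot"]),open("w1.pkl","wb"))
cv2.imwrite("pics/w2.png",im)
c=cv2.resize(im[105:205,355:455],None,fx=6,fy=6,interpolation=3)
cv2.imwrite("pics/w2c.png",c)
cv2.imwrite("pics/w2b.png",cv2.resize(im[80:150,220:300],None,fx=6,fy=6,interpolation=3))
```

```text
[494.8372036   55.52309884 231.80666658] [-1.57464476  0.00305169  0.11889411] [ 0.059 -0.013  0.03   0.02   0.002  0.014]
[492.96651655  58.3228719  231.36949438] [-1.57289001  0.00474862  0.12195979] [ 0.036 -0.007  0.015  0.007  0.004  0.004] 2.0167
```

View pics/w2c.png

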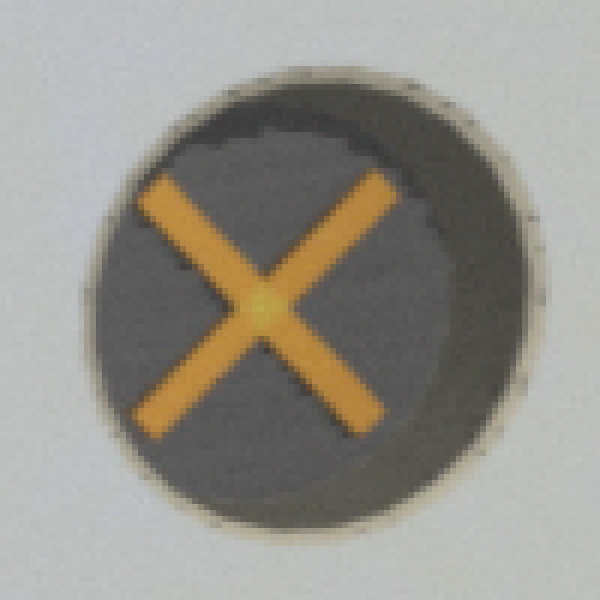

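View pics/w2b.png

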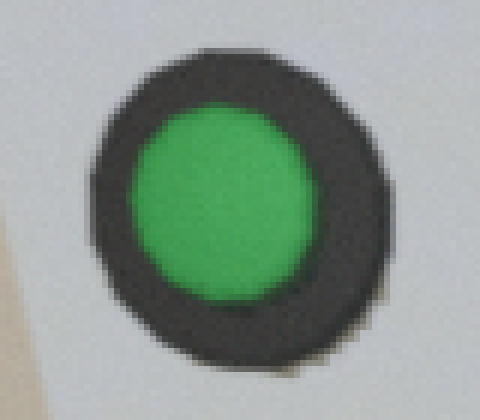

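Run:
```python
from h import *
import pickle
np.set_printoptions(precision=2,suppress=True)
P=pickle.load(open("w1.pkl","rb"))
f=lambda c,o:((np.array(c)+.5)/6-.5+np.array(o))
S=lambda c,z:atz("wrist",f(c,(355,105)),z,P); G=lambda c,z:atz("wrist",f(c,(220,80)),z,P)
print("well L/R/T/B",[S(c,90)[:2] for c in [(82,305),(548,305),(315,65),(315,545)]],"c",S((315,305),90))
for a,b in [((153,188),(369,422)),((386,185),(150,420))]:
    p,q=S(a,56),S(b,56); d=p-q; print("bar",np.degrees(np.arctan2(d[1],d[0])),np.linalg.norm(d),(p+q)/2)
for z in (98,105,110): print("btn",z,G((224,202),z),"w",np.linalg.norm(G((131,202),z)-G((317,202),z)))
# circle-fit of inner well rim via dark mask
im=cv2.imread("pics/w2.png")[105:205,355:455]; g=im.min(2)  
m=(im.max(2)<150)|((im[:,:,2].astype(int)-im[:,:,0])>60)
m=cv2.morphologyEx(m.astype(np.uint8),cv2.MORPH_CLOSE,np.ones((5,5)))
c=max(cv2.findContours(m,cv2.RETR_EXTERNAL,cv2.CHAIN_APPROX_NONE)[0],key=cv2.contourArea)[:,0]
for z in (88,89):
    W=np.array([atz("wrist",p+np.array([355,105]),z,P)[:2] for p in c.astype(float)])
    A=np.c_[2*W,np.ones(len(W))]; x=np.linalg.lstsq(A,(W**2).sum(1),rcond=None)[0]; R=np.sqrt(x[2]+x[0]**2+x[1]**2)
    print("rim",z,x[:2],"R",R,"resid",np.std(np.linalg.norm(W-x[:2],axis=1)-R))
# triangulate button top/wrist/scene
def tri(obs):
    A=np.zeros((3,3));b=np.zeros(3)
    for o,d in obs:
        d=d/np.linalg.norm(d);M=np.eye(3)-np.outer(d,d);A+=M;b+=M@o
    return np.linalg.solve(A,b)
o1=ray("wrist",f((224,202),(220,80)),P);o2=ray("top",((215.5)/4-.5+165,(513.5)/4-.5+170));o3=ray("scene",((645.5)/4-.5+280,204.5/4-.5+225))
print("btn tri",tri([o1,o2]),tri([o1,o3]),tri([o1,o2,o3]))
o1=ray("wrist",f((315,305),(355,105)),P);o2=ray("top",((280.5)/4-.5+165,(234)/4-.5+170));o3=ray("scene",((347.5)/4-.5+280,318.5/4-.5+225))
print("well tri",tri([o1,o2]),tri([o1,o3]),tri([o1,o2,o3]))
c1,c2=[S(c,90)[:2] for c in [(0,0),(1,1)]]
for uv in [(209,65),(501,9),(505,247),(262,286)]: print("corner",atz("wrist",uv,90,P)[:2])
plan((619.6,-198.7,140),6.5,10)
```

```text
well L/R/T/B [array([527.88, 126.15]), array([596.32, 134.55]), array([555.68, 163.15]), array([568.99,  95.42])] c [562.12 130.36  90.  ]
bar 142.51005956753346 53.11414266005945 [562.04 129.33  56.  ]
bar 52.81135489847331 52.092493876172135 [562.54 129.78  56.  ]
btn 98 [428.48 148.64  98.  ] w 26.0712003303724
btn 105 [429.8  148.15 105.  ] w 25.466738039760273
btn 110 [430.75 147.8  110.  ] w 25.03497926075161
rim 88 [562.05 129.76] R 32.68189922393071 resid 0.4218477321765008
rim 89 [561.81 129.76] R 32.57712220741871 resid 0.420495303221983
btn tri [430.59 147.39 106.87] [430.97 147.63 108.76] [430.77 147.12 107.99]
well tri [564.66 130.34  77.45] [562.44 130.38  88.67] [562.26 129.36  87.22]
corner [384.69 181.88]
corner [614.4  250.23]
corner [671.38  58.38]
corner [443.39 -10.73]
[0, 0.1, 0, 0.94, 0.91, -2.71, 1],
[0, 0.1, 0, 0.95, 0.91, -2.71, 1],
[0, 0.1, 0, 0.95, 0.91, -2.71, 1],
[0, 0.1, 0, 0.95, 0.91, -2.71, 1],
[0, 0.1, 0, 0.95, 0.91, -2.71, 1],
[0, 0.1, 0, 0.96, 0.91, -2.71, 1],
[0, 0.1, 0, 0.96, 0.91, -2.71, 1],
[0, 0.1, 0, 0.96, 0.91, -2.71, 1],
[0, 0.1, 0, 0.97, 0.91, -2.71, 1],
[0, 0.1, 0, 0.97, 0.91, -2.71, 1]
--
```

Good agreement: the well is at (562,129.7), the cross at 52.7° with its bars square to each other, and the button at about (430.5,148,~105). Next I'll go just past the block, so that it shows in the clear part of the wrist view.

```bash
python3 -m crank '[[0,0,0,0.9,0.5,-3,1],[0,0,0,0.9,0.8,-3,1],[0,0,0,0.9,0.8,-3.1,1],[0,0,0,0.9,0.8,-3.1,1],[0,0,0,0.9,0.8,-3.1,1],[0,0.1,0,0.9,0.8,-3.1,1],[0,0.1,0,0.9,0.8,-3.1,1],[0,0.1,0,0.9,0.8,-3.1,1],[0,0.1,0,0.9,0.8,-3.1,1],[0,0.1,0,0.5,0.4,-1.6,1]]'
cat > look.py <<'E'
from h import *
import pickle,sys
t=sys.argv[1]; 
for _ in range(int(sys.argv[2]) if len(sys.argv)>2 else 2):
    s=r.sense(); im=cams.grab_frame("wrist")
print(s["eef_pos"].round(2),np.degrees(s["tcp_rot"]).round(2),s["qvel"].round(3),s["clock"],s["contact_force"].round(1),s["wrist_torque"].round(2))
pickle.dump((s["eef_pos"],s["tcp_rot"]),open(t+".pkl","wb")); cv2.imwrite(f"pics/{t}.png",im)
E
python3 look.py b1 3
```

```text
clock: 2.85
eef_pos: [617.9, -213.0, 154.5]
tcp_rot: [-1.567, 0.005, 0.142]
contact_force: [-0.4, 1.2, -0.0]
opening: 0.997
[ 617.58 -212.49  154.44] [-89.72   0.32   8.06] [ 0.034 -0.039  0.04   0.014  0.016  0.028] 2.95 [-0.3  1.1  0.2] [-0.06  0.01  0.03]
```

View pics/b1.png

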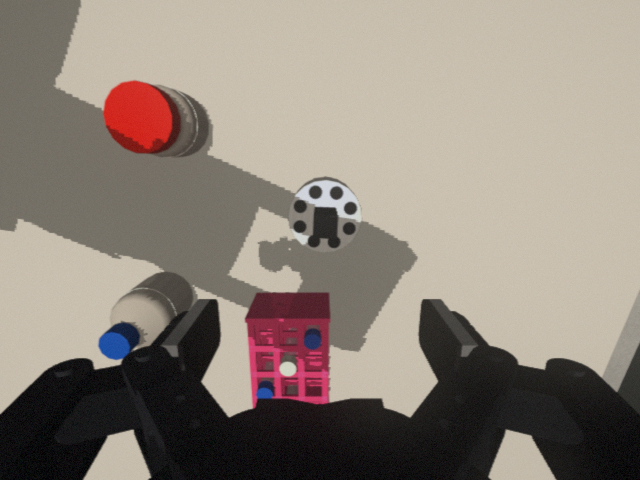

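The block is at (325,215) with its post face at (325,223). The rack lies below it, around (290,350), and the jar upper left.

Run:
```python
import cv2
im=cv2.imread("pics/b1.png"); cv2.imwrite("pics/b1c.png",cv2.resize(im[170:260,280:370],None,fx=6.6666667,fy=6.6666667,interpolation=3))
```

```text
(no output)
```

View pics/b1c.png

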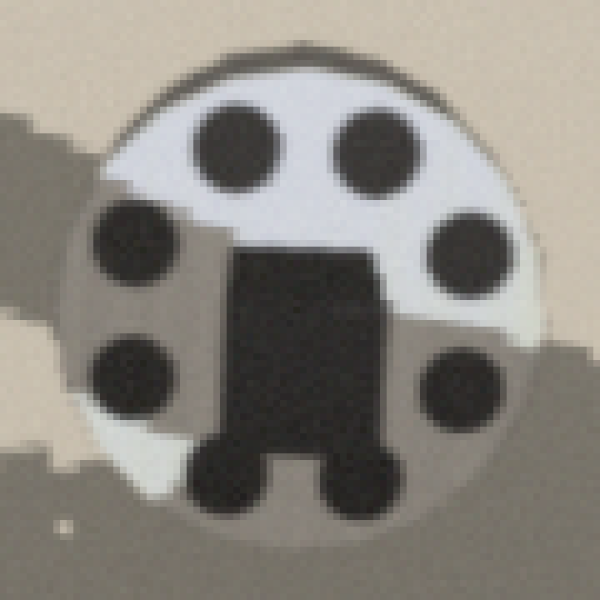

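Run:
```python
from h import *
import pickle
np.set_printoptions(precision=2,suppress=True)
P=pickle.load(open("b1.pkl","rb"))
H=np.array([atz("wrist",(np.array(c)+.5)/6.66667-.5+np.array((280,170)),45,P)[:2] for c in [(236,149),(376,154),(470,255),(462,390),(360,478),(226,474),(132,376),(137,242)]])
c=H.mean(0);v=H-c;an=np.degrees(np.arctan2(v[:,1],v[:,0]))
print(c,np.linalg.norm(v,axis=1),an,np.degrees(np.angle(np.mean(np.exp(1j*np.radians(an*8)))))/8+22.5)
ya=6.5
plan((*c,80),np.degrees(np.angle(np.mean(np.exp(1j*np.radians(an*8)))))/8+22.5,10,0.3)
```

```text
[ 619.36 -197.65] [22.47 22.44 22.64 22.7  22.45 22.59 22.62 22.46] [ 118.84   73.52   28.35  -16.51  -61.55 -106.52 -152.09  163.21] 5.9062428304633485
[0, 0.2, 0, 0.04, 0.75, 0.13, 0.3],
[0, 0.2, 0, 0.04, 0.75, 0.13, 0.3],
[0, 0.2, 0, 0.04, 0.75, 0.13, 0.3],
[0, 0.2, 0, 0.04, 0.75, 0.13, 0.3],
[0, 0.2, 0, 0.04, 0.75, 0.13, 0.3],
[0, 0.2, 0, 0.04, 0.75, 0.13, 0.3],
[0, 0.2, 0, 0.04, 0.75, 0.13, 0.3],
[0, 0.2, 0, 0.04, 0.75, 0.13, 0.3],
[0, 0.2, 0, 0.04, 0.75, 0.13, 0.3],
[0, 0.2, 0, 0.04, 0.75, 0.13, 0.3]
--
```

```bash
python3 -m crank '[[0,0.4,0,0.05,0.9,0.3,1],[0,0.4,0,0.05,0.9,0.3,1],[0,0.4,0,0.05,0.9,0.3,1],[0,0.4,0,0.05,0.9,0.3,1],[0,0.4,0,0.05,0.9,0.2,1],[0,0.2,0,0.05,0.9,0.1,1],[0,0.2,0,0,0.9,0,1],[0,0,0,0,0.9,0,1],[0,0,0,0,0.9,0,1],[0,0,0,0,0.4,0,1]]'
python3 - <<'E'
from h import *
plan((619.4,-197.7,61),6.1,4)
E
```

```text
clock: 3.83
eef_pos: [615.9, -184.9, 62.9]
tcp_rot: [-1.564, 0.006, 0.102]
contact_force: [-1.0, 0.5, -0.1]
opening: 0.999
[0, -0.1, 0, 0.05, 0.05, -0.33, 1],
[0, -0.1, 0, 0.05, 0.05, -0.33, 1],
[0, -0.1, 0, 0.05, 0.05, -0.33, 1],
[0, -0.1, 0, 0.05, 0.05, -0.33, 1],
```

```bash
python3 -m crank '[[-0.1,0,-0.1,0.05,0.05,-0.3,1],[-0.1,0,-0.1,0.05,0.05,-0.3,1],[-0.1,0,-0.1,0.05,0.05,-0.3,1],[-0.1,0,-0.1,0.05,0,-0.3,1],[0,0,0,0,0,-0.1,1],[0,0,0,0,0,0,1],[0,0,0,0,0,0,1],[0,0,0,0,0,0,1],[0,0,0,0,0,0,1],[0,0,0,0,0,0,1]]'
python3 look.py b2 1;python3 look.py b2 1
```

```text
clock: 4.67
eef_pos: [620.3, -200.8, 61.6]
tcp_rot: [-1.572, -0.003, 0.1]
contact_force: [0.1, -0.2, 0.1]
opening: 1.0
[ 620.31 -200.75   61.64] [-90.09  -0.16   5.75] [ 0.002 -0.003 -0.001 -0.     0.     0.001] 4.6667 [ 0.1 -0.2  0.1] [-0.02 -0.04  0.01]
[ 620.34 -200.73   61.64] [-90.09  -0.16   5.76] [ 0.001  0.001  0.     0.    -0.    -0.001] 4.7167 [-0.7 -0.4 -0.6] [ 0.02 -0.02 -0.02]
```

View pics/b2.png

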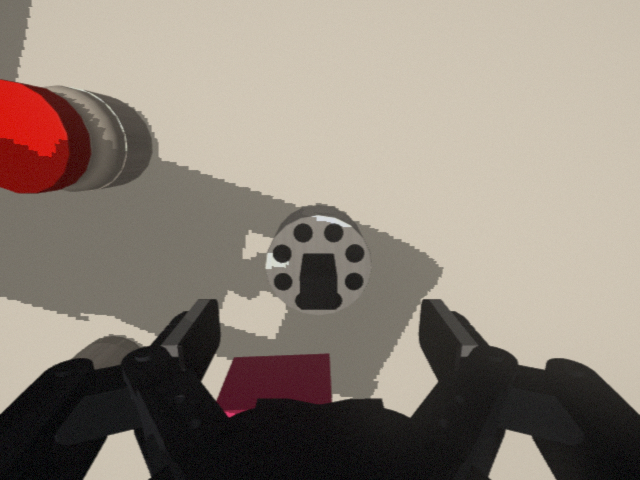

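The post at (319,280) is centred between the fingers, and the hole rows are level, so the yaw matches. One more check along the finger-width axis, then I'll close.

Run:
```python
from h import *
import pickle
np.set_printoptions(precision=2,suppress=True)
P=pickle.load(open("b2.pkl","rb"))
H=np.array([atz("wrist",c,45,P)[:2] for c in [(303,232),(333,232),(355,253),(354,281),(282,253),(283,282)]])
A=np.c_[2*H,np.ones(len(H))]; x=np.linalg.lstsq(A,(H**2).sum(1),rcond=None)[0];c=x[:2];print(c,np.sqrt(x[2]+c@c))
v=H-c;an=np.degrees(np.arctan2(v[:,1],v[:,0])); print(np.degrees(np.angle(np.mean(np.exp(1j*np.radians(an*8)))))/8+22.5)
plan((*c,61.5),6,1)
```

```text
[ 619.7  -198.17] 22.808561942807426
6.122276185585939
[0, -0.2, 0, -0.04, 0.01, 0.26, 1],
```

```bash
python3 -m crank '[[0,-0.2,0,0,0,0.25,1],[0,0,0,0,0,0,1],[0,0,0,0,0,0,1],[0,0,0,0,0,0,-1],[0,0,0,0,0,0,-1],[0,0,0,0,0,0,-1],[0,0,0,0,0,0,-1],[0,0,0,0,0,0,-1],[0,0,0,0,0,0,-1],[0,0,0,0,0,0,-1]]' 40
python3 look.py b3 1
```

```text
clock: 5.6
eef_pos: [619.9, -197.6, 61.4]
tcp_rot: [-1.572, -0.002, 0.105]
contact_force: [0.3, -0.4, 0.0]
opening: 0.009
[ 619.93 -197.57   61.42] [-90.08  -0.14   6.  ] [-0.001 -0.001 -0.001 -0.001 -0.     0.002] 5.6 [ 0.3 -0.4  0. ] [ 0.    0.02 -0.  ]
```

View pics/b3.png

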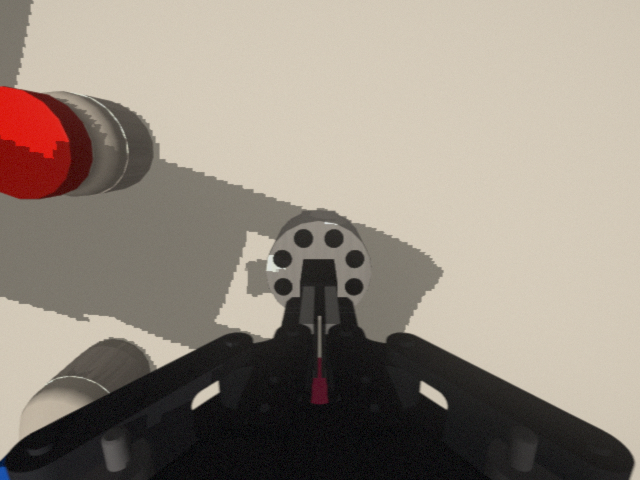

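The fingers shut to 0.009, so they missed the post. In the image the tips look about 40 mm nearer the camera than the stated TCP would put them. I'll check with the scene camera before doing anything else.

Run:
```python
from h import *
im=cams.grab_frame("scene"); s=r.sense()
p=proj("scene",s["eef_pos"]); 
for z in (42,50,61,69,81,89): print(z,proj("scene",np.array([*s["eef_pos"][:2],z])).round(1))
cv2.imwrite("pics/s3.png",cv2.resize(im[130:260,180:340],None,fx=5,fy=4.6,interpolation=3))
print(s["eef_pos"],s["qpos"],s["opening"])
```

```text
42 [259. 215.]
50 [258.6 212.1]
61 [258.2 207.9]
69 [257.9 204.9]
81 [257.4 200.3]
89 [257.1 197.2]
[ 619.90263027 -197.59031599   61.43293239] [-3.10658978e-01  5.47624046e-01  1.68546921e+00 -4.71993335e-04
  9.05723169e-01 -4.15134308e-01] -0.0017555183776476518
```

View pics/s3.png

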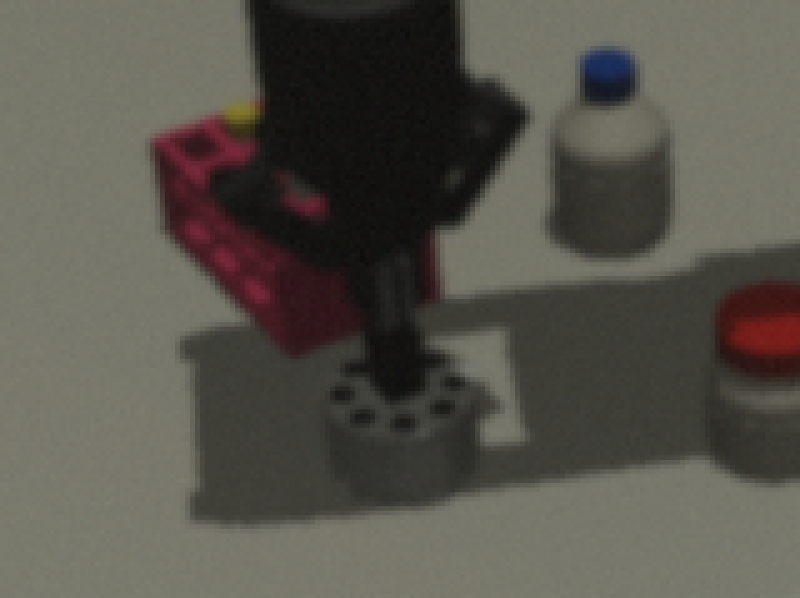

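The scene view confirms it: the closed fingertips hover just above the post top, at about z≈86–89 mm. The real tips are roughly 38 mm higher than `nose_length` implies. Nothing was touched. I'll refine the tip position from the wrist image.

Run:
```python
import cv2
im=cv2.imread("pics/b3.png"); a=cv2.convertScaleAbs(im[240:380,250:390],alpha=2.0,beta=20); cv2.imwrite("pics/b3c.png",cv2.resize(a,None,fx=4.2,fy=4.2,interpolation=3))
im=cv2.imread("pics/b2.png"); a=cv2.convertScaleAbs(im[280:400,170:470],alpha=2.0,beta=20); cv2.imwrite("pics/b2c.png",cv2.resize(a,None,fx=2.6,fy=2.6,interpolation=3))
```

```text
(no output)
```

View pics/b3c.png

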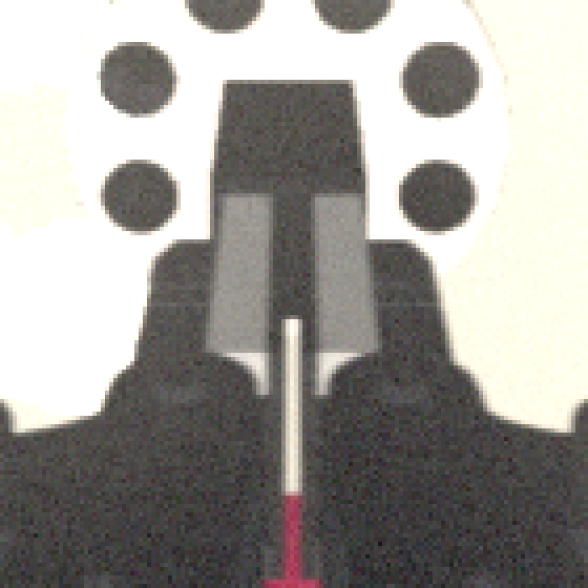

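View pics/b2c.png

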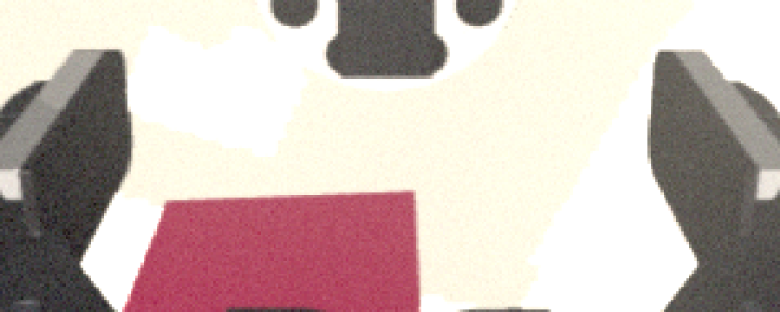

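The light pad edges run from row 286 to row 324, which puts the closed tips about 29–31 mm behind the reported TCP (z≈91). So I open, go down 40 mm to TCP z≈21.5 and close, watching the force.

```bash
python3 -m crank '[[0,0,0,0,0,0,1],[0,0,0,0,0,0,1],[0,0,0,0,0,0,1],[0,0,0,0,0,0,1],[0,0,0,0,0,0,1],[0,0,0,0,0,0,1],[0,0,0,0,0.4,0,1],[0,0,0,0,0.7,0,1],[0,0,0,0,0.7,0,1],[0,0,0,0,0.4,0,1]]'
python3 -m crank '[[0,0,0,0,0.4,0,1],[0,0,0,0,0.4,0,1],[0,0,0,0,0.4,0,1],[0,0,0,0,0.2,0,1],[0,0,0,0,0,0,1],[0,0,0,0,0,0,1],[0,0,0,0,0,0,1],[0,0,0,0,0,0,1],[0,0,0,0,0,0,1],[0,0,0,0,0,0,1]]'
python3 look.py b4 1
```

```text
clock: 6.53
eef_pos: [620.7, -197.8, 38.5]
tcp_rot: [-1.573, -0.004, 0.105]
contact_force: [0.1, -0.1, -1.0]
opening: 0.999
clock: 7.37
eef_pos: [619.7, -197.6, 20.9]
tcp_rot: [-1.572, -0.002, 0.105]
contact_force: [-0.6, -0.2, 0.6]
opening: 0.999
[ 619.71 -197.59   20.87] [-9.006e+01 -9.000e-02  6.000e+00] [ 0.001 -0.002 -0.003 -0.001  0.     0.001] 7.3667 [-0.6 -0.2  0.6] [ 0.01 -0.04 -0.  ]
```

View pics/b4.png

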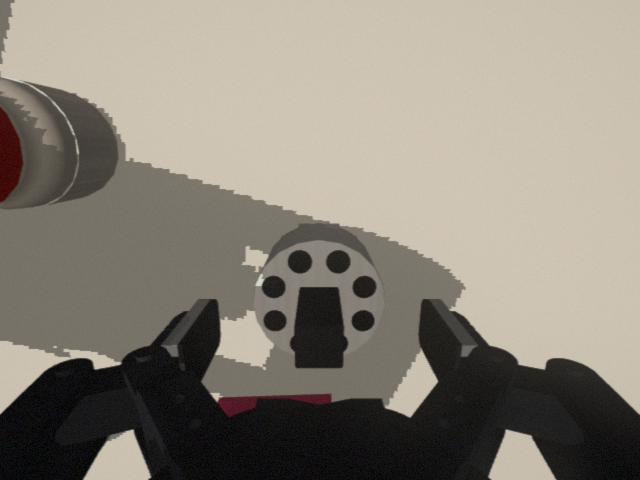

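The post (298–345, rows 288–367) now stands between the fingers at the right depth. Closing.

```bash
python3 -m crank '[[0,0,0,0,0,0,-1],[0,0,0,0,0,0,-1],[0,0,0,0,0,0,-1],[0,0,0,0,0,0,-1],[0,0,0,0,0,0,-1],[0,0,0,0,0,0,-1],[0,0,0,0,0,0,-1],[0,0,0,0,0,0,-1],[0,0,0,0,0,0,-1],[0,0,0,0,0,0,-1]]' 40
python3 look.py b5 1
```

```text
clock: 8.25
eef_pos: [620.0, -197.7, 21.4]
tcp_rot: [-1.572, -0.002, 0.105]
contact_force: [0.3, -0.4, -0.4]
opening: 0.205
[ 619.98 -197.66   21.43] [-90.08  -0.14   6.  ] [ 0.    -0.002 -0.001  0.001 -0.001  0.001] 8.25 [ 0.3 -0.4 -0.4] [-0.01  0.02  0.02]
```

View pics/b5.png

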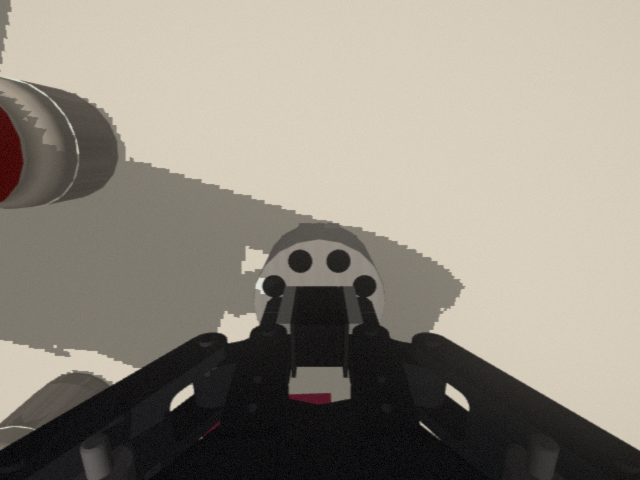

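Gripped at 0.205, which is 17.4 mm on the 18 mm post. That makes the block's underside TCP z − 21.4. Lifting.

```bash
python3 -m crank '[[0,0,0,0,-0.4,0,-1],[0,0,0,0,-0.8,0,-1],[0,0,0,0,-1.2,0,-1],[0,0,0,0,-1.4,0,-1],[0,0,0,0,-1.4,0,-1],[0,0,0,0,-1.4,0,-1],[0,0,0,0,-1.4,0,-1],[0,0,0,0,-1.4,0,-1],[0,0,0,0,-1,0,-1],[0,0,0,0,-0.4,0,-1]]'
python3 - <<'E'
from h import *
s=r.sense();print(s["contact_force"],s["opening"])
plan((562,129.7,136),52.7,10,-1)
E
```

```text
clock: 9.13
eef_pos: [617.0, -196.6, 138.2]
tcp_rot: [-1.57, 0.003, 0.105]
contact_force: [0.2, -0.9, -3.0]
opening: 0.205
[ 0.18972751 -0.89080613 -2.98266091] 0.20485335064752813
[0, -4.7, 0, -0.21, 0.02, 3.3, -1],
[0, -4.7, 0, 0.06, 0.02, 3.31, -1],
[0, -4.7, 0, 0.33, 0.02, 3.29, -1],
[0, -4.7, 0, 0.6, 0.02, 3.25, -1],
[0, -4.7, 0, 0.86, 0.02, 3.19, -1],
[0, -4.7, 0, 1.12, 0.02, 3.11, -1],
[0, -4.7, 0, 1.37, 0.02, 3.01, -1],
[0, -4.7, 0, 1.61, 0.02, 2.89, -1],
[0, -4.7, 0, 1.84, 0.02, 2.75, -1],
[0, -4.7, 0, 2.06, 0.02, 2.59, -1]
--
```

```bash
python3 -m crank '[[0,-3,0,-0.1,0,1.5,-1],[0,-4.5,0,0,0,2.5,-1],[0,-4.5,0,0.2,0,3.3,-1],[0,-4.5,0,0.5,0,3.3,-1],[0,-4.5,0,0.8,0,3.2,-1],[0,-4.5,0,1.1,0,3.1,-1],[0,-4.5,0,1.3,0,3,-1],[0,-4.5,0,1.5,0,2.7,-1],[0,-3,0,1,0,1.6,-1],[0,-1,0,0.4,0,0.7,-1]]'
python3 - <<'E'
from h import *
s=r.sense();print(s["contact_force"],s["opening"],s["qvel"].round(2))
plan((562,129.7,136),52.7,4,-1)
E
```

```text
clock: 9.97
eef_pos: [572.7, 69.7, 141.2]
tcp_rot: [-1.573, 0.0, 0.803]
contact_force: [0.4, 0.8, -3.2]
opening: 0.201
[ 0.36124761  0.78684332 -3.16515321] 0.20078027868964715 [ 0.18 -0.03  0.04 -0.01 -0.01 -0.03]
[0, -1.7, 0, 0.89, 0.13, 1.23, -1],
[0, -1.7, 0, 0.93, 0.13, 1.21, -1],
[0, -1.7, 0, 0.96, 0.13, 1.18, -1],
[0, -1.7, 0, 1.0, 0.13, 1.15, -1],
```

```bash
python3 -m crank '[[0,-1.7,0,0.8,0,1.1,-1],[0,-1.7,0,0.9,0.1,1.2,-1],[0,-1.7,0,0.9,0.1,1.1,-1],[0,-1.2,0,0.6,0.1,0.8,-1],[0,0,0,0.2,0.1,0.2,-1],[0,0,0,0,0,0,-1],[0,0,0,0,0,0,-1],[0,0,0,0,0,0,-1],[0,0,0,0,0,0,-1],[0,0,0,0,0,0,-1]]'
python3 look.py c1 1
python3 - <<'E'
from h import *
plan((562,129.7,136),52.7,1,-1)
cv2.imwrite("pics/top1.png",cv2.resize(cams.grab_frame("top")[150:330,150:330],None,fx=3.3,fy=3.3,interpolation=3))
E
```

```text
clock: 10.8
eef_pos: [560.6, 124.6, 136.9]
tcp_rot: [-1.573, 0.003, 0.914]
contact_force: [0.4, -0.7, -3.4]
opening: 0.206
[560.57 124.64 136.88] [-90.15   0.18  52.39] [-0.012  0.    -0.002 -0.002 -0.     0.001] 10.8 [ 0.4 -0.7 -3.4] [0.08 0.   0.01]
[0, -0.3, 0, 0.49, 0.09, 0.2, -1],
```

View pics/c1.png

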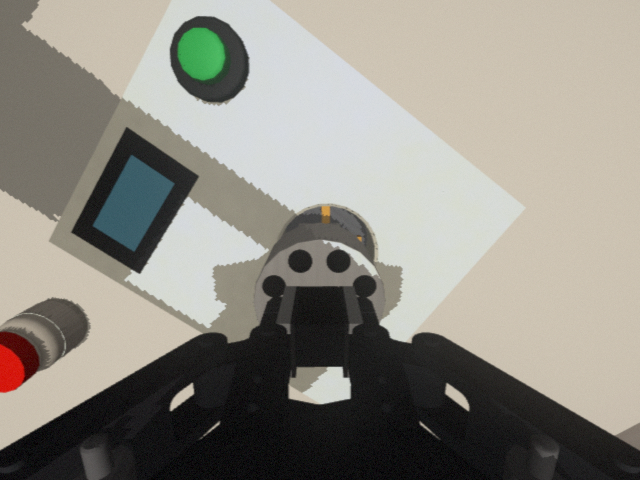

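View pics/top1.png

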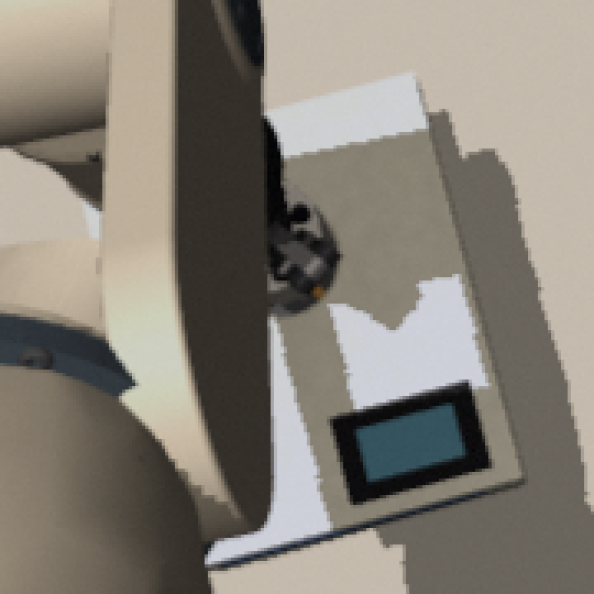

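The brass bar shows at (326,213), upright in the image, so the yaw is aligned. The block is short of the well by about 5 mm in x and 2 mm in z. I'll correct that and lower to just above the mouth.

```bash
python3 -m crank '[[0.1,-0.3,-0.1,0.25,0,0.1,-1],[0.1,0,-0.1,0.25,0,0.1,-1],[0,0,0,0,0.4,0,-1],[0,0,0,0,0.6,0,-1],[0,0,0,0,0.5,0,-1],[0,0,0,0,0.3,0,-1],[0,0,0,0,0.1,0,-1],[0,0,0,0,0,0,-1],[0,0,0,0,0,0,-1],[0,0,0,0,0,0,-1]]'
python3 look.py c2 1
python3 - <<'E'
from h import *
plan((562,129.7,114),52.7,1,-1)
im=cv2.imread("pics/c2.png");cv2.imwrite("pics/c2c.png",cv2.resize(im[190:330,230:410],None,fx=4.2,fy=4.2,interpolation=3))
E
```

```text
clock: 11.73
eef_pos: [561.8, 130.0, 114.9]
tcp_rot: [-1.569, 0.0, 0.92]
contact_force: [-1.0, 0.4, -3.4]
opening: 0.203
[561.76 130.02 114.92] [-8.988e+01  2.000e-02  5.270e+01] [ 0.001  0.001 -0.001 -0.    -0.    -0.002] 11.7333 [-1.   0.4 -3.4] [-0.05 -0.04 -0.03]
[0, -0.0, 0, -0.02, 0.1, -0.03, -1],
```

View pics/c2c.png

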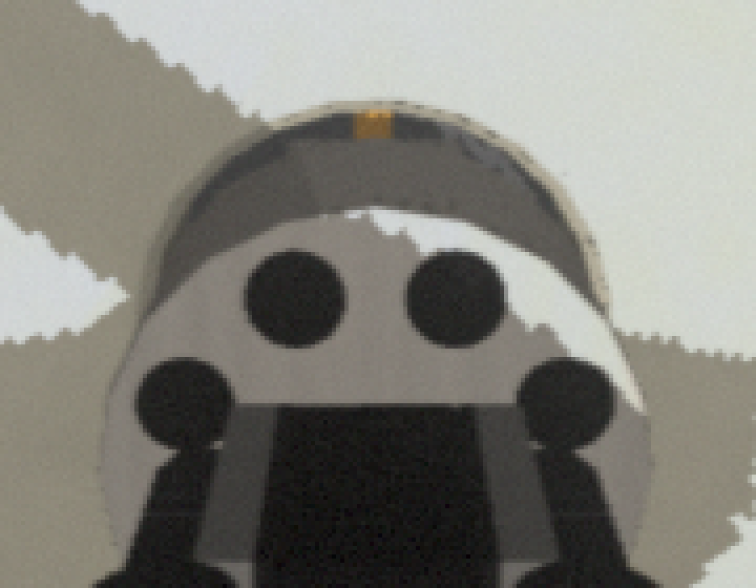

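The block sits concentric over the rim, with the bar at the crop centre (374 against 376). Lowering in small steps with a force check.

```bash
python3 -m crank '[[0,0,0,0,0.2,0,-1],[0,0,0,0,0.2,0,-1],[0,0,0,0,0.15,0,-1],[0,0,0,0,0.15,0,-1],[0,0,0,0,0.15,0,-1],[0,0,0,0,0.15,0,-1],[0,0,0,0,0.15,0,-1],[0,0,0,0,0.1,0,-1],[0,0,0,0,0,0,-1],[0,0,0,0,0,0,-1]]'
python3 - <<'E'
from h import *
s=r.sense();print(s["contact_force"].round(2),s["wrist_torque"].round(2),s["opening"],np.degrees(s["tcp_rot"]).round(2))
E
```

```text
clock: 12.62
eef_pos: [562.2, 130.1, 101.7]
tcp_rot: [-1.569, -0.001, 0.92]
contact_force: [-0.4, 0.7, -3.3]
opening: 0.205
[-0.38  0.66 -3.32] [-0.03  0.01  0.02] 0.20461648658184267 [-8.993e+01 -3.000e-02  5.269e+01]
```

Underside at 80 mm, inside the well, no contact. On down to just above the cross.

```bash
python3 -m crank '[[0,0,0,0,0.2,0,-1],[0,0,0,0,0.3,0,-1],[0,0,0,0,0.3,0,-1],[0,0,0,0,0.3,0,-1],[0,0,0,0,0.3,0,-1],[0,0,0,0,0.2,0,-1],[0,0,0,0,0.1,0,-1],[0,0,0,0,0,0,-1],[0,0,0,0,0,0,-1],[0,0,0,0,0,0,-1]]'
python3 - <<'E'
from h import *
s=r.sense();print(s["contact_force"].round(2),s["wrist_torque"].round(2),s["opening"],np.degrees(s["tcp_rot"]).round(2))
E
```

```text
clock: 13.45
eef_pos: [562.1, 130.1, 82.5]
tcp_rot: [-1.569, -0.0, 0.92]
contact_force: [0.1, 0.6, -3.3]
opening: 0.202
[ 0.08  0.56 -3.33] [-0.04 -0.02  0.  ] 0.2020341949318468 [-8.991e+01 -1.000e-02  5.269e+01]
```

```bash
python3 -m crank '[[0,0,0,0,0.07,0,-1],[0,0,0,0,0.07,0,-1],[0,0,0,0,0.07,0,-1],[0,0,0,0,0.07,0,-1],[0,0,0,0,0.07,0,-1],[0,0,0,0,0.07,0,-1],[0,0,0,0,0.07,0,-1],[0,0,0,0,0.07,0,-1],[0,0,0,0,0,0,-1],[0,0,0,0,0,0,-1]]'
python3 - <<'E'
from h import *
s=r.sense();print(s["contact_force"].round(2),s["wrist_torque"].round(2),s["opening"],np.degrees(s["tcp_rot"]).round(2))
E
```

```text
clock: 14.28
eef_pos: [562.5, 130.2, 76.9]
tcp_rot: [-1.57, -0.001, 0.92]
contact_force: [-0.6, -0.1, -4.0]
opening: 0.207
[-0.59 -0.12 -4.02] [-0.01  0.02  0.02] 0.20673260080730974 [-8.995e+01 -6.000e-02  5.270e+01]
```

The underside is at 55.5 mm, already below the bar tops, with no load. The angle matches, so I continue.

```bash
python3 -m crank '[[0,0,0,0,0.06,0,-1],[0,0,0,0,0.06,0,-1],[0,0,0,0,0.06,0,-1],[0,0,0,0,0.06,0,-1],[0,0,0,0,0.06,0,-1],[0,0,0,0,0.05,0,-1],[0,0,0,0,0.05,0,-1],[0,0,0,0,0,0,-1],[0,0,0,0,0,0,-1],[0,0,0,0,0,0,-1]]'
python3 - <<'E'
from h import *
s=r.sense();print(s["contact_force"].round(2),s["wrist_torque"].round(2),s["opening"],np.degrees(s["tcp_rot"]).round(2))
E
```

```text
clock: 15.12
eef_pos: [562.5, 130.2, 72.4]
tcp_rot: [-1.57, -0.001, 0.92]
contact_force: [-0.5, -0.6, -3.0]
opening: 0.203
[-0.51 -0.61 -2.99] [ 0.02  0.01 -0.07] 0.20339081834582257 [-8.994e+01 -6.000e-02  5.269e+01]
```

```bash
python3 -m crank '[[0,0,0,0,0.04,0,-1],[0,0,0,0,0.04,0,-1],[0,0,0,0,0.03,0,-1],[0,0,0,0,0,0,-1],[0,0,0,0,0,0,-1],[0,0,0,0,0,0,-1],[0,0,0,0,0,0,-1],[0,0,0,0,0,0,-1],[0,0,0,0,0,0,-1],[0,0,0,0,0,0,-1]]'
python3 - <<'E'
from h import *
s=r.sense();print(s["contact_force"].round(2),s["wrist_torque"].round(2),s["opening"],np.degrees(s["tcp_rot"]).round(2))
E
```

```text
clock: 15.95
eef_pos: [562.7, 130.3, 71.5]
tcp_rot: [-1.57, -0.001, 0.92]
contact_force: [0.7, -0.8, -3.0]
opening: 0.206
[ 0.68 -0.78 -2.96] [ 0.01  0.   -0.01] 0.2056514658730061 [-8.996e+01 -7.000e-02  5.270e+01]
```

The underside is within about 0.1 mm of the floor. Opening, so the block settles under its own weight.

```bash
python3 -m crank '[[0,0,0,0,0,0,-0.4],[0,0,0,0,0,0,0],[0,0,0,0,0,0,0.5],[0,0,0,0,0,0,1],[0,0,0,0,0,0,1],[0,0,0,0,0,0,1],[0,0,0,0,0,0,1],[0,0,0,0,0,0,1],[0,0,0,0,0,0,1],[0,0,0,0,0,0,1]]'
python3 look.py d1 1
```

```text
clock: 16.78
eef_pos: [564.6, 130.7, 73.2]
tcp_rot: [-1.573, -0.004, 0.92]
contact_force: [-0.5, 0.6, -0.0]
opening: 0.999
[564.56 130.69  73.16] [-90.1   -0.24  52.7 ] [-0.     0.001  0.     0.    -0.001  0.002] 16.7833 [-0.5  0.6 -0. ] [0.03 0.   0.01]
```

View pics/d1.png

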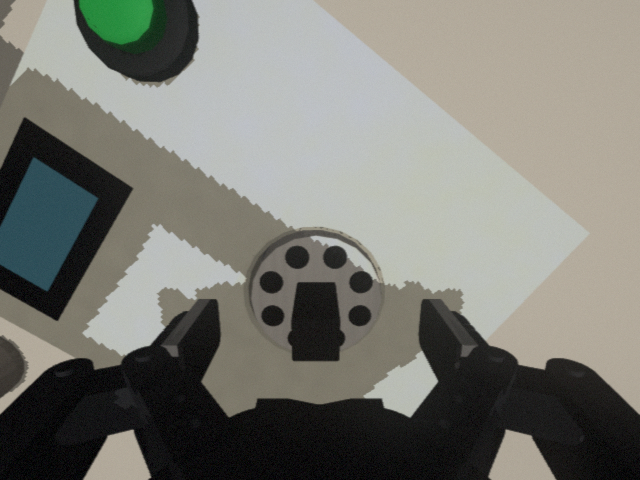

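The block is upright in the well, holes ringed around (317,290). I'll rise clear and check the seat height from hole spacing and the scene view.

```bash
python3 -m crank '[[0,0,0,0,-0.5,0,1],[0,0,0,0,-1,0,1],[0,0,0,0,-1.4,0,1],[0,0,0,0,-1.4,0,1],[0,0,0,0,-1.4,0,1],[0,0,0,0,-1,0,1],[0,0,0,0,-0.5,0,1],[0,0,0,0,0,0,1],[0,0,0,0,0,0,1],[0,0,0,0,0,0,1]]'
python3 look.py d2 1
python3 - <<'E'
from h import *
cv2.imwrite("pics/s4.png",cams.grab_frame("scene"))
im=cv2.imread("pics/d2.png");cv2.imwrite("pics/d2c.png",cv2.resize(im[190:310,250:390],None,fx=5,fy=5,interpolation=3))
E
```

```text
clock: 17.67
eef_pos: [564.3, 130.5, 152.7]
tcp_rot: [-1.573, -0.005, 0.92]
contact_force: [0.7, 0.6, 0.3]
opening: 0.995
[564.32 130.5  152.67] [-90.15  -0.3   52.69] [ 0.001  0.003  0.006  0.001 -0.002 -0.001] 17.6667 [0.7 0.6 0.3] [0.02 0.04 0.  ]
```

View pics/d2c.png

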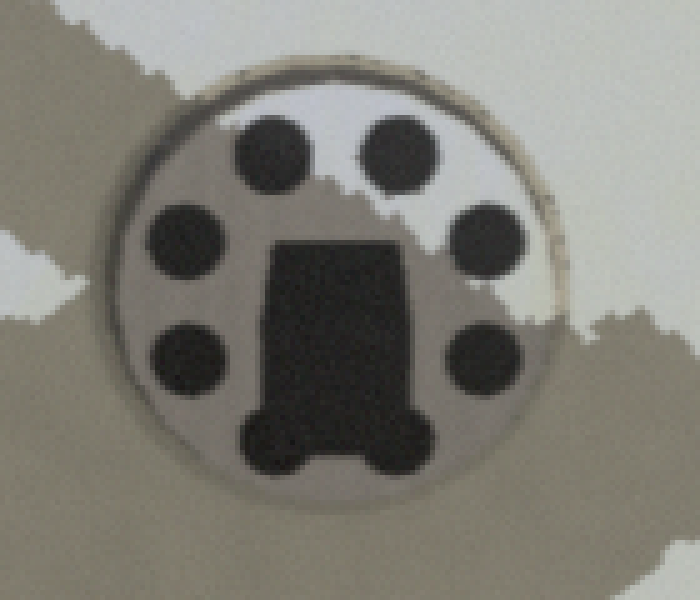

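View pics/s4.png

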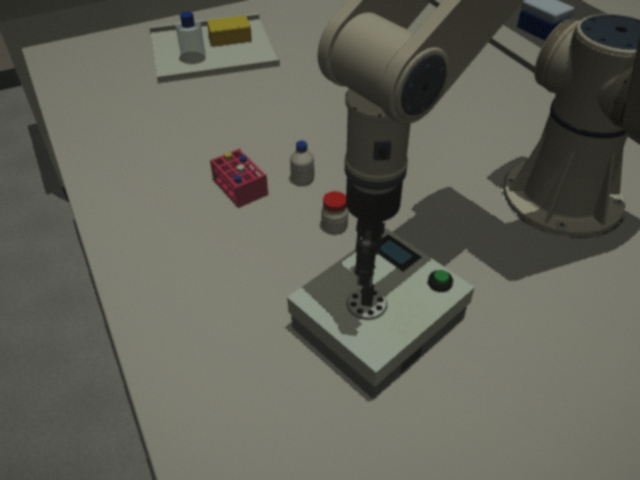

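Run:
```python
from h import *
import pickle
np.set_printoptions(precision=2,suppress=True)
P=pickle.load(open("d2.pkl","rb"))
px=[(np.array(c)+.5)/5-.5+np.array((250,190)) for c in [(273,154),(400,156),(487,241),(485,358),(188,358),(186,241),(277,440),(398,441)]]
for z in (92,95,98,101):
    H=np.array([atz("wrist",c,z,P)[:2] for c in px])
    A=np.c_[2*H,np.ones(8)]; x=np.linalg.lstsq(A,(H**2).sum(1),rcond=None)[0];c=x[:2];v=H-c;an=np.degrees(np.arctan2(v[:,1],v[:,0]))
    print(z,c,np.sqrt(x[2]+c@c),np.degrees(np.angle(np.mean(np.exp(1j*np.radians(an*8)))))/8+22.5)
im=cv2.imread("pics/s4.png");cv2.imwrite("pics/s4c.png",cv2.resize(cv2.convertScaleAbs(im[270:330,330:410],alpha=1.8),None,fx=9,fy=9,interpolation=3))
for z in (131,137): print(z,proj("scene",np.array([562,129.7,z])))
for z in (95,101): print(z,proj("scene",np.array([562,129.7,z])))
```

```text
92 [563.52 129.25] 22.987543838167955 7.631305376910383
95 [562.8  129.81] 22.68664390481379 7.631305376910415
98 [562.07 130.37] 22.385743971462034 7.6313053769104595
101 [561.35 130.93] 22.084844038107516 7.6313053769104915
131 [367.57 286.71]
137 [367.74 284.21]
95 [366.56 301.26]
101 [366.73 298.88]
```

View pics/s4c.png

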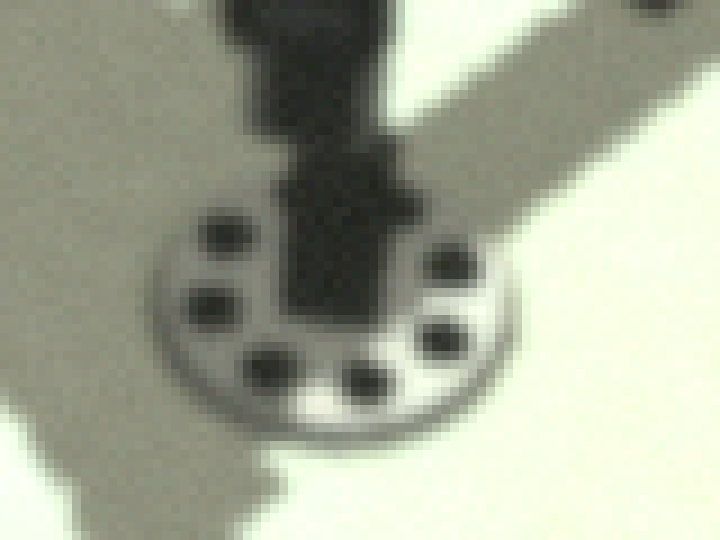

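Seat check:
- The hole ring gives z≈95–97 (95 is home, 101 would be up on the cross).
- Yaw is 52.6° against the cross at 52.7°.
- Only about 2 px of side wall stands above the housing, which matches 5 mm.

The block is home. Now I locate the button by triangulation and move over it with the fingers shut.

Run:
```python
from h import *
import pickle
np.set_printoptions(precision=2,suppress=True)
def cen(n):
    im=cv2.imread(f"pics/{n}.png").astype(int); m=((im[:,:,1]-im[:,:,2]>50)&(im[:,:,1]-im[:,:,0]>40)).astype(np.uint8)
    k,l,st,c=cv2.connectedComponentsWithStats(m); i=1+st[1:,4].argmax(); return c[i],st[i]
obs=[]
for n,pk in [("w2","w1"),("c1","c1"),("d2","d2")]:
    P=pickle.load(open(pk+".pkl","rb")); c,st=cen(n); print(n,c,st); obs.append(ray("wrist",c,P))
def tri(obs):
    A=np.zeros((3,3));b=np.zeros(3)
    for o,d in obs:
        d=d/np.linalg.norm(d);M=np.eye(3)-np.outer(d,d);A+=M;b+=M@o
    return np.linalg.solve(A,b)
print(tri(obs),tri(obs[:2]),tri([obs[0],obs[2]]))
plan((430.5,147.6,130),52.7,10,-1)
```

```text
w2 [256.76 113.37] [242  97  30  33 769]
c1 [201.05  53.34] [ 178   28   48   53 1985]
d2 [198.37  61.22] [ 177   38   44   48 1663]
[431.12 147.44 112.38] [431.03 147.49 112.23] [431.11 147.48 112.57]
[0, -0.0, 0, -0.67, 0.22, 1.17, -1],
[0, -0.0, 0, -0.67, 0.22, 1.17, -1],
[0, -0.0, 0, -0.67, 0.22, 1.17, -1],
[0, -0.0, 0, -0.67, 0.22, 1.17, -1],
[0, -0.0, 0, -0.67, 0.22, 1.17, -1],
[0, -0.0, 0, -0.67, 0.22, 1.17, -1],
[0, -0.0, 0, -0.67, 0.22, 1.17, -1],
[0, -0.0, 0, -0.67, 0.22, 1.17, -1],
[0, -0.0, 0, -0.67, 0.22, 1.17, -1],
[0, -0.0, 0, -0.67, 0.22, 1.17, -1]
--
```

```bash
python3 -m crank '[[0,0,0,-0.3,0,0.6,-1],[0,0,0,-0.7,0,1.2,-1],[0,0,0,-0.8,0,1.4,-1],[0,0,0,-0.8,0.2,1.4,-1],[0,0,0,-0.8,0.3,1.4,-1],[0,0,0,-0.8,0.4,1.4,-1],[0,0,0,-0.8,0.4,1.4,-1],[0,0,0,-0.8,0.4,1.4,-1],[0,0,0,-0.5,0.3,0.9,-1],[0,0,0,-0.2,0.1,0.3,-1]]'
python3 look.py e1 1
python3 - <<'E'
from h import *
plan((431,147.5,110),52.7,3,-1)
E
```

```text
clock: 18.6
eef_pos: [421.6, 147.3, 124.4]
tcp_rot: [-1.566, 0.004, 0.918]
contact_force: [0.4, -1.0, -0.2]
opening: -0.0
[421.63 147.26 124.37] [-89.75   0.22  52.61] [ 0.041 -0.044  0.096 -0.003 -0.05   0.034] 18.6 [ 0.4 -1.  -0.2] [ 0.04 -0.03  0.01]
[0, -0.0, 0, 0.2, 0.48, -0.25, -1],
[0, -0.0, 0, 0.2, 0.48, -0.25, -1],
[0, -0.0, 0, 0.2, 0.48, -0.25, -1],
```

View pics/e1.png

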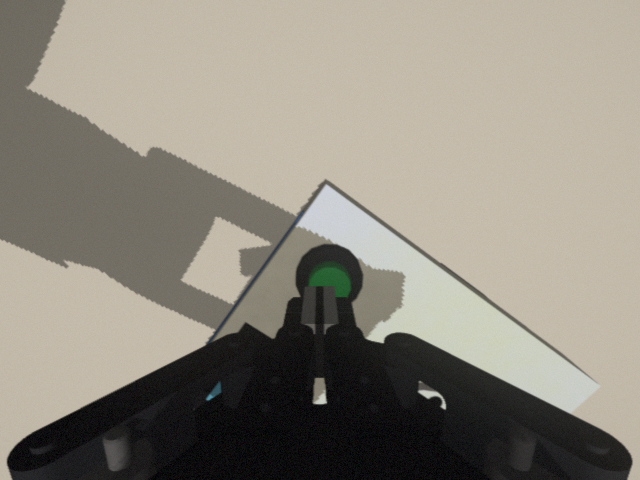

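Fingers shut, with the button just under the tips at about (330,280). I'll correct by 6 mm in x and −7.5 mm in z and lower to z≈105 (tips ≈134).

```bash
python3 -m crank '[[-0.1,0,-0.1,0.2,0.3,-0.25,-1],[-0.1,0,-0.1,0.2,0.5,-0.25,-1],[0,0,0,0.2,0.5,-0.25,-1],[0,0,0,0,0.4,0,-1],[0,0,0,0,0.2,0,-1],[0,0,0,0,0.1,0,-1],[0,0,0,0,0,0,-1],[0,0,0,0,0,0,-1],[0,0,0,0,0,0,-1],[0,0,0,0,0,0,-1]]'
python3 look.py e2 1
python3 - <<'E'
from h import *
plan((431,147.5,90),52.7,1,-1)
im=cams.grab_frame("scene");cv2.imwrite("pics/e2s.png",cv2.resize(cv2.convertScaleAbs(im[230:310,400:490],alpha=1.8),None,fx=7,fy=7,interpolation=3))
E
```

```text
clock: 19.48
eef_pos: [436.3, 147.6, 102.2]
tcp_rot: [-1.572, -0.001, 0.917]
contact_force: [0.4, -0.2, -0.6]
opening: 0.0
[436.29 147.57 102.16] [-9.005e+01 -8.000e-02  5.257e+01] [-0.001  0.001 -0.001 -0.    -0.001 -0.001] 19.4833 [ 0.4 -0.2 -0.6] [-0.04 -0.01  0.04]
[0, -0.1, 0, -0.32, 1.22, 0.42, -1],
```

View pics/e2.png

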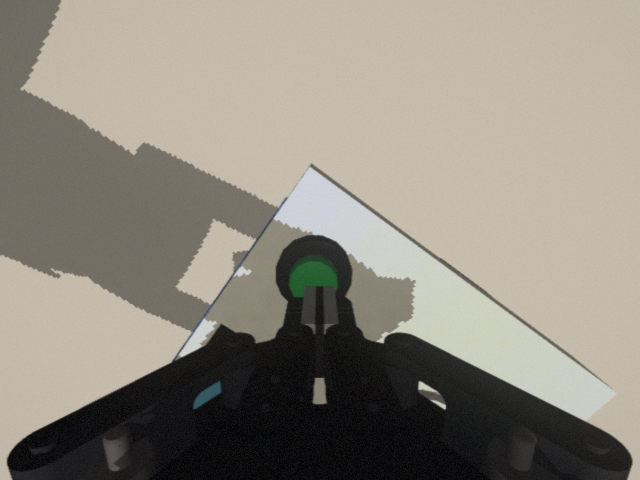

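View pics/e2s.png

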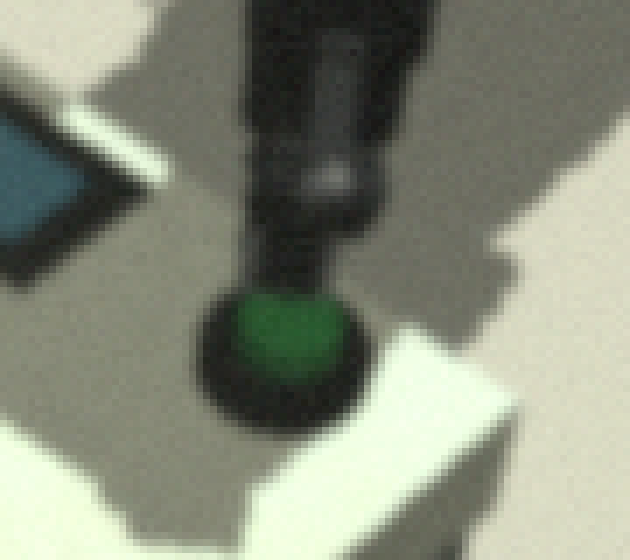

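The tips are above the button, offset about +5 mm in x. I'll correct that and come down to z≈86.

```bash
python3 -m crank '[[0,0,0,-0.15,0,0.2,-1],[0,0,0,-0.15,0.2,0.2,-1],[0,0,0,0,0.3,0,-1],[0,0,0,0,0.3,0,-1],[0,0,0,0,0.3,0,-1],[0,0,0,0,0.2,0,-1],[0,0,0,0,0.1,0,-1],[0,0,0,0,0,0,-1],[0,0,0,0,0,0,-1],[0,0,0,0,0,0,-1]]'
python3 look.py e3 1
python3 - <<'E'
from h import *
plan((431,147.5,80),52.7,1,-1)
E
```

```text
clock: 20.42
eef_pos: [430.7, 147.8, 87.0]
tcp_rot: [-1.572, -0.002, 0.918]
contact_force: [-0.5, -0.9, 1.0]
opening: -0.0
[430.7  147.79  86.97] [-90.07  -0.11  52.58] [-0.001  0.001  0.     0.001  0.003  0.002] 20.4167 [-0.5 -0.9  1. ] [-0.02  0.1  -0.01]
[0, -0.1, 0, -0.01, 0.7, -0.04, -1],
```

View pics/e3.png

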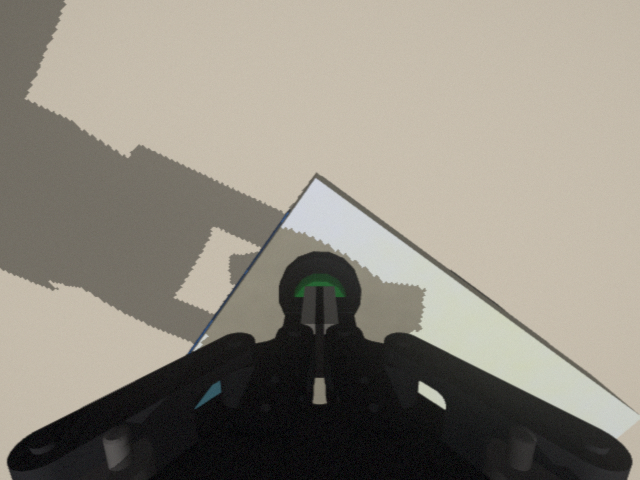

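Centred on the button. Now pressing in small steps.

```bash
python3 -m crank '[[0,0,0,0,0.1,0,-1],[0,0,0,0,0.1,0,-1],[0,0,0,0,0.1,0,-1],[0,0,0,0,0.1,0,-1],[0,0,0,0,0.1,0,-1],[0,0,0,0,0.1,0,-1],[0,0,0,0,0,0,-1],[0,0,0,0,0,0,-1],[0,0,0,0,0,0,-1],[0,0,0,0,0,0,-1]]'
python3 - <<'E'
from h import *
s=r.sense();print(s["contact_force"].round(2),s["wrist_torque"].round(2))
E
```

```text
clock: 21.3
eef_pos: [430.7, 147.8, 81.3]
tcp_rot: [-1.572, -0.002, 0.918]
contact_force: [-1.4, -0.4, 4.4]
opening: 0.001
[-1.4  -0.43  4.44] [-0.1   0.3  -0.01]
```

4.4 N already, so the spring is nearly fully compressed. A little more, to reach the stop.

```bash
python3 -m crank '[[0,0,0,0,0.05,0,-1],[0,0,0,0,0.05,0,-1],[0,0,0,0,0.05,0,-1],[0,0,0,0,0,0,-1],[0,0,0,0,0,0,-1],[0,0,0,0,0,0,-1],[0,0,0,0,0,0,-1],[0,0,0,0,0,0,-1],[0,0,0,0,0,0,-1],[0,0,0,0,0,0,-1]]'
python3 - <<'E'
from h import *
s=r.sense();print(s["contact_force"].round(2),s["wrist_torque"].round(2))
E
```

```text
clock: 22.13
eef_pos: [430.8, 147.8, 81.5]
tcp_rot: [-1.572, -0.002, 0.918]
contact_force: [-1.3, -0.0, 3.8]
opening: 0.002
[-1.31 -0.01  3.77] [-0.11  0.28  0.06]
```

```bash
python3 -m crank '[[0,0,0,0,0.1,0,-1],[0,0,0,0,0.1,0,-1],[0,0,0,0,0.1,0,-1],[0,0,0,0,0.1,0,-1],[0,0,0,0,0.1,0,-1],[0,0,0,0,0.1,0,-1],[0,0,0,0,0.1,0,-1],[0,0,0,0,0.1,0,-1],[0,0,0,0,0.1,0,-1],[0,0,0,0,0.1,0,-1]]'
python3 - <<'E'
from h import *
s=r.sense();print(s["contact_force"].round(2),s["wrist_torque"].round(2))
E
```

```text
clock: 22.97
eef_pos: [430.9, 147.9, 80.9]
tcp_rot: [-1.572, -0.002, 0.918]
contact_force: [-6.7, -2.4, 22.4]
opening: 0.001
[-6.68 -2.41 22.37] [-0.37  1.17  0.04]
```

The tool stopped at z 80.9 with the force rising to 22 N against the stop, 6 mm below first contact (~86.9). The button is fully down. Retracting.

```bash
python3 -m crank '[[0,0,0,0,-0.3,0,-1],[0,0,0,0,-0.6,0,-1],[0,0,0,0,-1,0,-1],[0,0,0,0,-1.4,0,-1],[0,0,0,0,-1.4,0,-1],[0,0,0,0,-1.4,0,-1],[0,0,0,0,-1.4,0,-1],[0,0,0,0,-1,0,-1],[0,0,0,0,-0.5,0,-1],[0,0,0,0,0,0,-1]]'
python3 -m crank '[[0,0,0,-1,-0.5,0,-1],[0,0,0,-2,-1,0,-1],[0,0,0,-2.5,-1,0,-1],[0,0,0,-2.5,-1,0,-1],[0,0,0,-2.5,-1,0,-1],[0,0,0,-2,-0.5,0,-1],[0,0,0,-1,0,0,-1],[0,0,0,0,0,0,-1],[0,0,0,0,0,0,-1],[0,0,0,0,0,0,-1]]'
python3 - <<'E'
from h import *
s=r.sense();print(s["contact_force"].round(2),s["eef_pos"],s["clock"])
cv2.imwrite("pics/fs.png",cams.grab_frame("scene"));cv2.imwrite("pics/ft.png",cams.grab_frame("top"))
E
```

```text
clock: 23.8
eef_pos: [431.0, 147.8, 177.9]
tcp_rot: [-1.573, -0.002, 0.918]
contact_force: [-0.4, -0.1, -0.3]
opening: 0.002
clock: 24.63
eef_pos: [339.8, 34.2, 225.7]
tcp_rot: [-1.568, 0.004, 0.919]
contact_force: [0.0, -0.2, -0.4]
opening: 0.002
[ 0.05 -0.23 -0.37] [339.82543543  34.18226567 225.68339979] 24.6333
```

View pics/fs.png

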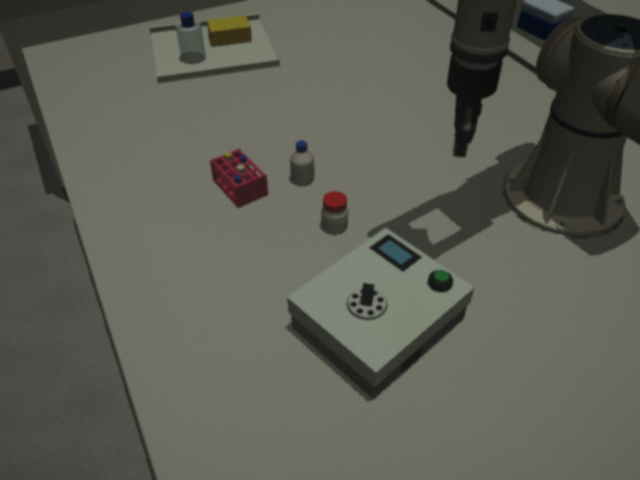

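View pics/ft.png

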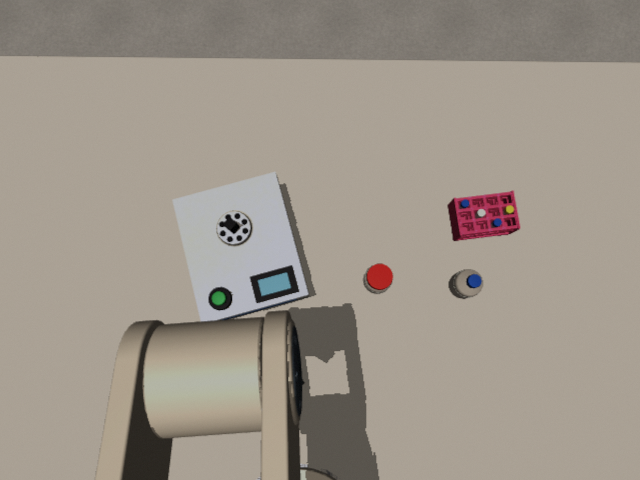

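The rack, bottle and jar are at the same pixels as at the start. The block stays in the well at scene (367,302). One last zoom on the seat height.

Run:
```python
from h import *
im=cv2.imread("pics/fs.png");k=10
a=cv2.resize(cv2.convertScaleAbs(im[275:330,332:402],alpha=1.6),None,fx=k,fy=k,interpolation=3)
# predicted outlines, biased by the shaker's own (measured) rim offset in this view
off=np.array([0.6,1.9])
t=np.linspace(0,2*np.pi,60); y=np.radians(52.7)
for z0,col in ((50,(0,255,0)),(56,(0,0,255))):
    pts=[proj("scene",np.array([562+31*np.cos(q),129.7+31*np.sin(q),z0+45]))+off for q in t]
    pp=[proj("scene",np.array([562+12.73*np.cos(y+q),129.7+12.73*np.sin(y+q),z0+81]))+off for q in np.radians([45,135,225,315])]
    for P in (pts,pp): cv2.polylines(a,[np.int32([((p-np.array([332,275])+.5)*k) for p in P])],True,col,1)
pts=[proj("scene",np.array([562+34.5*np.cos(q),129.7+34.5*np.sin(q),90]))+off for q in t]
cv2.polylines(a,[np.int32([((p-np.array([332,275])+.5)*k) for p in pts])],True,(255,0,0),1)
cv2.imwrite("pics/fsc.png",a)
```

```text
(no output)
```

View pics/fsc.png

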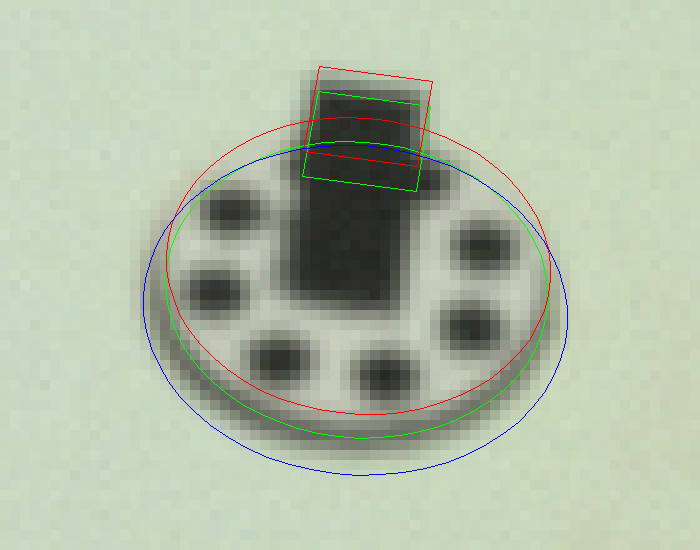

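That overlay depends on the scene camera's bias and doesn't settle it. I'll calibrate the bias on the housing's own top corners, then fit the block's height.

Run:
```python
from h import *
np.set_printoptions(precision=2,suppress=True)
sx=np.radians(16.6); 
def sh(x,y,z): return np.array([562+ (x-35)*np.cos(sx)-y*np.sin(sx),129.7+(x-35)*np.sin(sx)+y*np.cos(sx),z])
obs=np.array([(288,297.5),(375.75,372.5),(473.75,287.5),(386.25,228)])+.0
pred=np.array([proj("scene",sh(*c,90)) for c in [(120,-100),(120,100),(-120,100),(-120,-100)]])
print(obs-pred)
off=(obs-pred).mean(0)
# holes & post corners in final scene crop, k=10, origin 332,275
hol=np.array([(233,211),(215,293),(279,360),(387,376),(471,327),(483,246)])
hp=(hol+.5)/10-.5+np.array([332,275])
from scipy.optimize import least_squares
ya=np.radians(52.7)
ang=ya+np.radians(22.5+45*np.arange(8))
def res(p,full=False):
    P=np.array([proj("scene",np.array([562+22.5*np.cos(a)+p[1],129.7+22.5*np.sin(a)+p[2],p[0]]))+off for a in ang])
    d=np.array([P[np.argmin(np.linalg.norm(P-h,axis=1))]-h for h in hp]);return d.ravel()
for z in (95,101): print(z,res([z,0,0]).reshape(-1,2).mean(0), np.abs(res([z,0,0])).max())
# wrist: clean, current frame?
s=r.sense();im=cams.grab_frame("wrist");cv2.imwrite("pics/f_w.png",im);print(s["eef_pos"])
print("block in wrist px",proj("wrist",np.array([562,129.7,95]),(s["eef_pos"],s["tcp_rot"])))
```

```text
[[ 1.22  0.85]
 [ 0.24  0.2 ]
 [-0.59  0.32]
 [ 0.71  0.74]]
95 [0.39 0.34] 0.489476872697594
101 [ 0.55 -2.03] 2.1647662144660558
[340.02  34.45 225.64]
block in wrist px [529.13 343.69]
```

With the housing corners as reference, the hole ring fits z=95 (mean row error 0.3 px) and not 101 (2.0 px off). The block is home. Handing in.

```bash
python3 -c "
from rig import order,r
print(r.sense()['clock']); print(order.sign_off())"
```

```text
24.7833
the job is handed in; nothing more can be done
None
```

The block is in the shaker's well, over the drive cross and fully home. I pressed the start button only after that, then handed the job in at about 25 s of the 61 s allowed.

**Seating:** I measured the cross at 52.7° and turned the block to match before lowering it, so it went down without needing to be worked round. The load readings stayed at the block's own weight all the way down. It was released about 0.1 mm above the floor by the arm's own reading.

**Button:** I pressed it with the fingers shut. It stopped 6 mm below first contact, with 22 N on the tool against the stop. The fingers then lifted clear.

**Last checks:**
- **Seat height:** The hole ring in the scene view fits the home height (0.3 px row error) and not a block up on the cross (2.0 px).
- **Block angle:** The block measured 52.6° against the cross's 52.7°.
- **Bystanders:** The bottle, jar and rack are where they started, judged by eye in the pictures.
- **Robot:** The robot is touching nothing.

**What failed or disagreed:**
- **First grasp missed:** The real fingertips stand about 40 mm higher than the stated TCP and `nose_length` imply. The fingers closed just above the post without touching it; I measured the offset in the images and regripped.
- **Wrist-camera height:** It read about 96–97 mm for the block's top. That is nearer home (95 mm) than the cross (101 mm), but not decisive alone.
- **First scene overlay:** It was also inconclusive, until I corrected it using the housing's corners.

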